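# Refit a laundry cart's plug-in caster

### The job

The upturned laundry-cart base has one empty caster socket. Take the fixed caster (pale grey wheel) from the carton, set its tapered shank gently in that socket with the wheel running along the cart's long sides, and let go; then tap it in with the mallet until the taper locks: taps of about 25 newtons, never a hard blow, until it goes no deeper. Finally put the mallet down on the table; disturb nothing else.

Things in the scene. Friction and masses are not known exactly. Their poses are not given: they have to be found in the camera images.
- cart_base: Upturned laundry-cart base, fixed: 340 x 460 mm rectangle of 25 mm tube lying on the table, a round stub (diameter 38, 75 high) at each corner. Origin on the table right under the empty socket; z up; x along the 340 mm end to the fitted fixed caster, y along the 460 mm long side to the two swivel casters. Fitted casters stand 79 to 86 mm above their stubs.
- socket (a point): Centre of the empty stub's mouth, level with its rim (75 mm above the table, outer diameter 38, opening 27). Axes as the cart base. Just inside, a soft black seal of 13 mm bore holds the shank lightly (about 4 N), its collar some 24 mm above the rim. Below it, at a depth that differs from cart to cart and cannot be seen, is the stiff tapered bush that has to grip the shank.
- fixed_caster: Fixed caster to fit: pale grey wheel, steel fork, 0.25 kg, standing in a loose hole of the carton, shank down. Origin on the shank's axis at the underside of its round collar (diameter 36, 5 thick); z up; x the way the wheel rolls, y its axle (either way round is alike). Shank below the origin: 46 mm long, diameter 18 at the collar, narrowing 1 mm in every 5 mm, blunt tip 7 wide.
- caster_axle (a point): Centre of that caster's wheel, 43 mm above its origin. Wheel diameter 60, 22 wide. The flat fork cheeks beside it are 34 mm apart over their outsides (along y) and 28 mm broad (along x), and reach from 33 mm below this point to 13 mm above it: the place to grip.
- wheel_top (a point): Top of that caster's wheel tread on the shank's axis, 73 mm above its origin: where the mallet strikes. The shank slides on through the seal at some 5 N and meets the bush with its collar 8 to 20 mm above the rim; from there the push needed grows by 5 to 10 N per mm. 22 to 30 N in all (mallet's weight included) lock it. Over 35 N splits the bush.
- bush0 (a joint): How far one of the six bush segments is spread outwards by the shank, m: 0 before it meets the bush, above 0.00015 when locked (a very small motion: the reading is too rough to steer by).
- bush2 (a joint): The same for a second segment, a third of a turn on.
- bush4 (a joint): The same for a third segment, another third on.
- mallet: Short soft-faced mallet, 0.45 kg, standing on a face of its head: cylinder of diameter 42, 78 high, red with black rubber faces. Wooden handle level, 22 mm wide (along y), 26 high, its middle 39 mm above the lower face, running along -x from the head to 145 mm from its axis. Origin at the centre of the lower striking face; z up along the head's axis.
- carton: Cardboard parts carton, fixed: 120 (x) x 240 (y) mm, top deck 60 mm above the table with two 26 mm holes at y = +58 and -58 mm, side flaps folded out; origin at the centre of its underside.
- swivel_caster: the other spare: a swivel caster with a black wheel set 14 mm off its shank, in the carton's other hole
- bolt_jar: small amber screw-top jar of bolts, diameter 64, 75 high, standing inside the upturned cart base; origin at the centre of its underside
- wrench: steel wrench lying beyond the carton, about 180 long; origin near its middle on the table
- screwdriver: red-handled screwdriver, about 190 long, lying on the table; origin near its middle on the table
- coin_bowl: shallow yellow bowl, diameter 110, 35 high, to the left in front of the robot; origin at the centre of its underside

How it is judged:
By the outcome, as a careful person would: the job done as asked, in the order asked, and still so for the second after the job is handed in, with the robot touching nothing.
It also fails if it takes over 72 s, if anything falls off the work surface, if the arm or the gripper's body presses on something with over 40 N, if the wrist force passes 120 N, or if a joint passes its speed limit or range.

### The arm

A 6-joint arm with a two-finger parallel gripper is mounted at the origin on the work surface. World frame = base frame: x ahead of the robot, y to its left, z up, the work surface at z = 0. Lengths are in m, angles in rad, forces in N, time in s.
With the tool pointing down it reaches from about 0.35 to 0.775 m from the base axis. Payload 7.3 kg.
Tool frame: the origin (TCP) lies on the mounting face of the last link; the fingertips stand 178 mm ahead of it and the grasp point (between the pads) lies hold_point_z ahead of it (hold_point_z is the distance from the TCP to the grasp point, in m); x points along the fingers, y is the direction in which the jaws open and shut, and the axes are right-handed (so a half turn about x gives the same grasp; the last joint's range is limited). The gripper opens to 92 mm and grips with 3 to 60 N. Pads are 19 mm wide; open, the fingers measure 130 mm over their backs; the gripper's body (75 mm by 190 mm) begins 47 mm behind the grasp point.
Start: joints at [1.025, 0.342, 1.524, -0, 1.275, -0.146], TCP at [0.204, 0.484, 0.405] pointing down, gripper open.
Joint ranges: [-2.53, 2.53], [-0.77, 2.02], [0.04, 2.7], [-1, 4.14], [0.28, 2.66], [-3.11, 3.11]. Speed limits (rad/s): [2.57, 2.57, 3.14, 3.14, 3.14, 3.14].

### API

Orientations are given as [roll, pitch, yaw] about the fixed x, y, z axes, in that order (R = Rz(yaw) Ry(pitch) Rx(roll)).
In Python, from cell import * gives the robot as it stands.
- The arm moves only by the shell command python3 -m jog 'ROWS' [FORCE]. ROWS is JSON, a list of rows, each an object with "delta_pos": the shift along the world's x, y, z in units of 50 mm (1.0 is 50 mm), a list of three; "twist": the turn, a rotation vector about the world's x, y, z in units of 6 degrees (1.0 is 6 degrees), a list of three; "fingers": the finger opening in mm, from 0 to 91.8. In form: [{"delta_pos": [x, y, z], "twist": [wx, wy, wz], "fingers": fingers}, ...]. A call has 1 to 8 rows; each row shifts and turns the commanded pose from where the row before left it; what a row does not reach is not made up. A row lasts 1/10 s, in which the tool goes at most 50 mm and 8.59 degrees, less where a joint would pass 70% of its speed; a pose out of reach is approached as far as the arm can. A call is refused whole if a number of a shift passes 1 or a number of a turn 1, either way. A call with a gripper value outside its range is refused whole. The fingers move at their own pace and stop on an object; FORCE is the grip in N (left out, the last holds). Time passes only in rows, so rows that do not move let the fingers close. It gives the time, the measured TCP pose, the force and the opening at its end, in the units of the state.
- observe(): the state, without advancing time (a new reading comes with each control period).
- read_camera(name): name is "side" or "top" or "wrist"; returns a dict with "color" (384x512x3 uint8, red, green, blue), "fov_y" (degrees; the focal length in pixels is half the picture's height over the tangent of half this angle, whatever the lens; pixels are square), "cx", "cy" (the principal point, pixels), "distortion" ([k1, k2, p1, p2, k3] as OpenCV has them; the pictures are not rectified), "extrinsics" (4x4, takes a point from camera to world coordinates); the wrist camera has in their place "mount" (4x4, takes a point from camera to tool coordinates, whose origin is the TCP and whose axes are the tool frame's). Camera axes: x right, y down, z forward; pixel columns grow to the right and rows downward; lengths in m; the calibration is good to about 2 mm. A picture is of the moment at which its call begins: read the wrist's pose just before it. There is no depth.
- hand_in(): hands the job in, once; it reports no verdict.
The state is a dict: "time": time; "qpos": joint angles; "qvel": joint speeds; "joint_efforts": joint torques, N m; "tool_pos": TCP position; "tool_rot": TCP orientation; "contact_force": force on the tool from outside, world axes, zero at the start; "torque": the same for the moment, N m; "opening": finger opening in m.
Only numpy, scipy, OpenCV 4.12 (cv2) and the standard library are available. Lean on these libraries where they do the work, as an engineer would, in place of code of your own. Each camera call takes 0.05 s, during which the arm holds its last target.

## Working session

There is one attempt and no reset: what is moved stays moved. The work goes in short steps, Python scripts to look and compute and a shell command to move; the robot and the scene stay as the last step left them, time stands still between calls to the robot, and variables do not carry over. Pictures are saved under pics/ and viewed, and the job is handed in when it is done.

```bash
ls; mkdir -p pics; python3 - <<'E'
from cell import *
import cv2
print(observe())
try: print(hold_point_z)
except Exception as e: print(e)
for n in ["side","top","wrist"]:
    d=read_camera(n)
    cv2.imwrite(f"pics/{n}0.png",d["color"][:,:,::-1])
    print(n,{k:v for k,v in d.items() if k!="color"})
E
```

```text
pics
{'time': 0.0, 'qpos': array([ 1.02501142e+00,  3.42737546e-01,  1.52504237e+00, -3.42266696e-05,
        1.27540179e+00, -1.46016758e-01]), 'qvel': array([-0.00232506, -0.0004486 ,  0.00137196,  0.00025191,  0.00014125,
        0.00150648]), 'joint_efforts': array([ 1.49581316e-03, -4.31244171e+01, -2.44233906e+01,  7.19831348e-02,
        5.55872067e-02, -8.16597230e-05]), 'tool_pos': array([0.20425029, 0.48348585, 0.4040282 ]), 'tool_rot': array([-1.69621988,  1.56920693, -2.09597804]), 'contact_force': array([1.11032442, 0.26033653, 0.10561827]), 'torque': array([-0.02465759,  0.00314957,  0.02331817]), 'opening': 0.09202836433916406}
0.1592
side {'fov_y': 57.64941055072917, 'cx': 253.45754831359596, 'cy': 189.2182096763951, 'distortion': array([-0.03151413,  0.        ,  0.        ,  0.        ,  0.        ]), 'extrinsics': array([[ 7.09883500e-01, -5.23337058e-01,  4.71363704e-01,
         5.71966910e-02],
       [-7.04318451e-01, -5.26551722e-01,  4.76107974e-01,
        -5.80572427e-01],
       [-9.67576347e-04, -6.69971349e-01, -7.42386325e-01,
         8.87555323e-01],

[... 346 characters left out ...]
.99888245,  0.04491093, -0.01472628, -0.07468123],
       [ 0.00490518, -0.21138792, -0.97738994,  1.10832689],
       [ 0.        ,  0.        ,  0.        ,  1.        ]])}
wrist {'fov_y': 58.65276818326735, 'cx': 255.89573562294768, 'cy': 196.87644278071937, 'distortion': array([-0.08670293,  0.        ,  0.        ,  0.        ,  0.        ]), 'mount': array([[-5.52040397e-04, -2.84528450e-01,  9.58667438e-01,
         2.05998968e-02],
       [ 9.99999786e-01, -4.93531437e-04,  4.29363226e-04,
        -1.57680496e-03],
       [ 3.50966465e-04,  9.58667470e-01,  2.84528662e-01,
        -7.80209507e-02],
       [ 0.00000000e+00,  0.00000000e+00,  0.00000000e+00,
         1.00000000e+00]])}
```

View pics/top0.png

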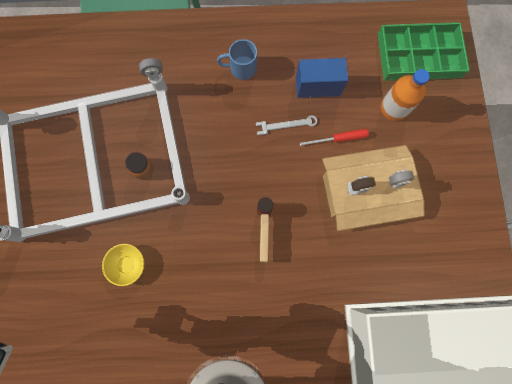

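View pics/side0.png

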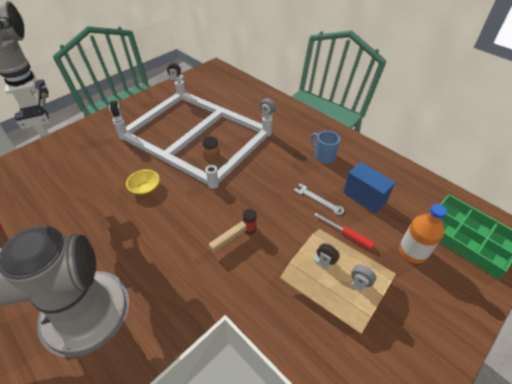

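View pics/wrist0.png

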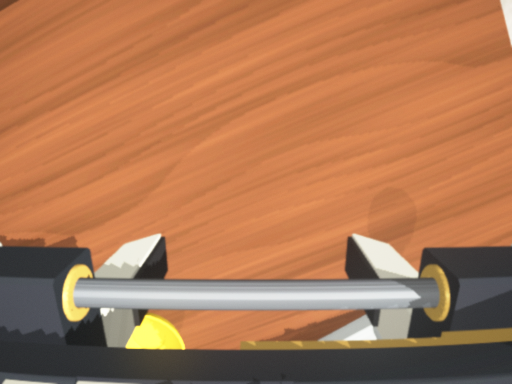

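The top view shows the empty socket at about (179,194), the mallet head at (265,207) with its handle running down to (264,262), the pale grey caster at (401,178) and the black swivel caster at (362,185). Next I'll write helpers and look at zoomed crops.

```bash
cat > h.py <<'E'
from cell import *
import numpy as np, cv2
from scipy.spatial.transform import Rotation as Rr
def K(d):
    f=d["color"].shape[0]/2/np.tan(np.radians(d["fov_y"])/2)
    return np.array([[f,0,d["cx"]],[0,f,d["cy"]],[0,0,1.]])
def cam(n):
    s=observe(); d=read_camera(n); d["s"]=s
    if n=="wrist":
        T=np.eye(4);T[:3,:3]=Rr.from_euler("xyz",s["tool_rot"]).as_matrix();T[:3,3]=s["tool_pos"]
        d["T"]=T@d["mount"]
    else: d["T"]=d["extrinsics"]
    return d
def ray(d,uv):
    p=cv2.undistortPoints(np.array([[uv]],float),K(d),d["distortion"])[0,0]
    v=d["T"][:3,:3]@np.array([p[0],p[1],1]); return d["T"][:3,3].copy(), v/np.linalg.norm(v)
def plane(d,uv,z):
    o,v=ray(d,uv); return o+v*(z-o[2])/v[2]
def tri(*rs):
    A=np.zeros((3,3));b=np.zeros(3)
    for o,v in rs:
        M=np.eye(3)-np.outer(v,v);A+=M;b+=M@o
    p=np.linalg.solve(A,b)
    return p,[np.linalg.norm((np.eye(3)-np.outer(v,v))@(p-o)) for o,v in rs]
def proj(d,P):
    Ti=np.linalg.inv(d["T"]); 
    q,_=cv2.projectPoints(np.atleast_2d(np.asarray(P,float)),cv2.Rodrigues(Ti[:3,:3])[0],Ti[:3,3],K(d),d["distortion"]); return q[:,0]
def save(d,name,crop=None,s=1):
    im=d["color"][:,:,::-1]
    if crop: x0,y0,x1,y1=crop; im=im[y0:y1,x0:x1]
    im=cv2.resize(im,None,fx=s,fy=s,interpolation=cv2.INTER_CUBIC); cv2.imwrite("pics/"+name,im)
E
python3 - <<'E'
from h import *
t=cam("top"); s=cam("side")
np.savez("v0.npz",t=t["color"],s=s["color"])
a=cv2.resize(t["color"][140:240,310:440,::-1],None,fx=4,fy=4,interpolation=cv2.INTER_CUBIC)
b=cv2.resize(s["color"][225:335,270:400,::-1],None,fx=4,fy=4,interpolation=cv2.INTER_CUBIC)
cv2.imwrite("pics/c1.png",a);cv2.imwrite("pics/c2.png",b)
a=cv2.resize(t["color"][150:280,140:300,::-1],None,fx=4,fy=4,interpolation=cv2.INTER_CUBIC)
b=cv2.resize(s["color"][150:260,180:290,::-1],None,fx=5,fy=5,interpolation=cv2.INTER_CUBIC)
cv2.imwrite("pics/c3.png",a);cv2.imwrite("pics/c4.png",b)
E
```

```text
(no output)
```

View pics/c1.png

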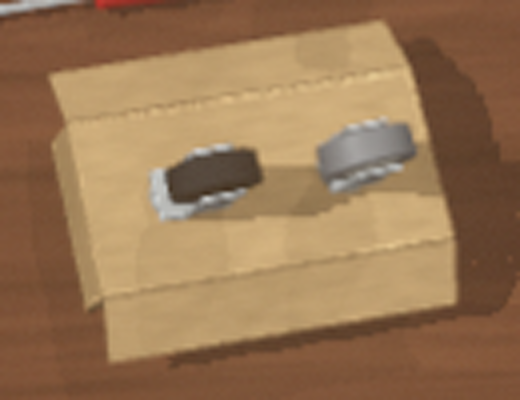

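View pics/c2.png

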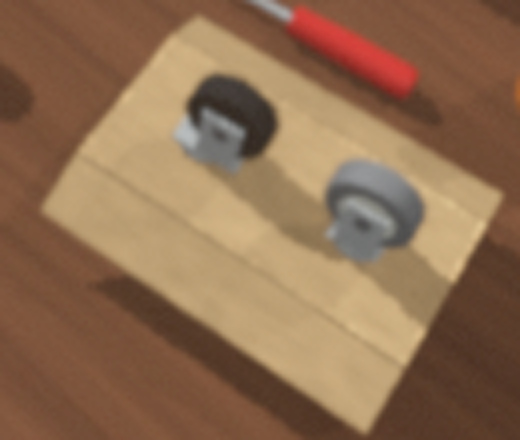

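View pics/c3.png

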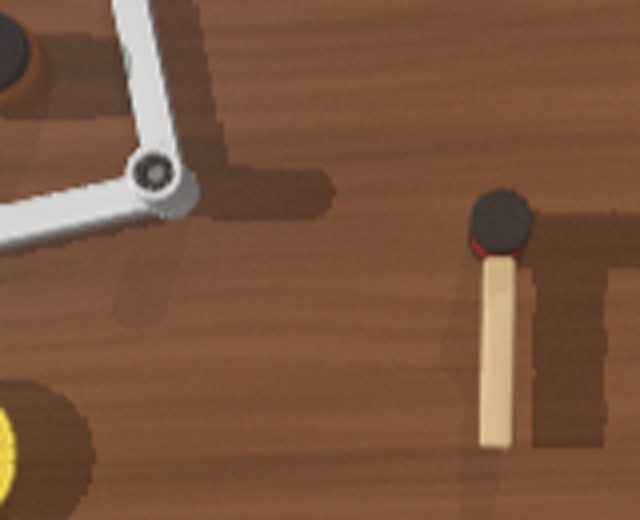

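View pics/c4.png

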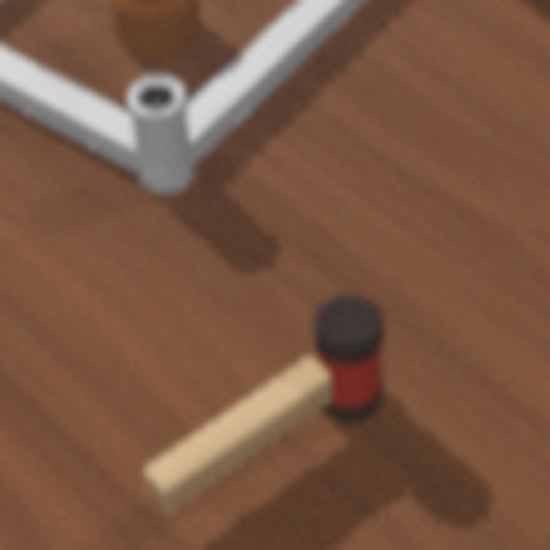

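The crops show the socket mouth at c3 (153,173), the grey wheel at c1 (366,155) rolling roughly along world y, and the mallet with its handle along world -x. Now I'll measure these.

```bash
python3 - <<'E'
from h import *
t=cam("top"); s=cam("side")
print(Rr.from_euler("xyz",t["s"]["tool_rot"]).as_matrix().round(3))
# socket ring: hand pixels from crops, crop coords/scale
def c(p,o,k): return ((p[0]+.5)/k-.5+o[0],(p[1]+.5)/k-.5+o[1])
def both(name,pt,ps):
    p,e=tri(ray(t,pt),ray(s,ps)); print(name,p.round(4),np.round(e,4),pt,ps)
    return p
both("socket",c((153,173),(140,150),4),c((156,96),(180,150),5))
both("mallet top",c((501,221),(140,150),4),c((348,326),(180,150),5))
both("handle end top",c((495,446),(140,150),4),c((155,485),(180,150),5))
both("wheel",c((366,155),(310,140),4),c((376,203),(270,225),4))
both("black",c((213,177),(310,140),4),c((232,118),(270,225),4))
# other stubs/fitted fixed caster
for n,p in [("fixed fitted",(150,68)),]:
    print(n,plane(t,p,.13))
# wheel mask
def px(d,x0,y0,x1,y1):
    return d["color"][y0:y1:3,x0:x1:3]
print(t["color"][178,398:406],s["color"][275,355:370:3])
# tube edge directions on z=.025
for p in [(179,194),(20,231),(160,90)]: print(p,plane(t,p,.0375).round(4))
E
```

```text
[[-0.     0.389  0.921]
 [-0.001  0.921 -0.389]
 [-1.    -0.001 -0.   ]]
socket [0.5367 0.1058 0.0744] [0.0007 0.0007] (177.875, 192.875) (210.8, 168.8)
mallet top [ 0.4943 -0.1207  0.0717] [0.0003 0.0003] (264.875, 204.875) (249.2, 214.8)
handle end top [ 0.3508 -0.1101  0.0455] [0.0006 0.0006] (263.375, 261.125) (210.6, 246.6)
wheel [ 0.5425 -0.4749  0.1064] [0.0018 0.0018] (401.125, 178.375) (363.625, 275.375)
black [ 0.5321 -0.3744  0.1026] [0.0002 0.0002] (362.875, 183.875) (327.625, 254.125)
fixed fitted [0.86804173 0.16849904 0.13      ]
[[163 160 159]
 [164 162 160]
 [161 158 156]
 [158 155 153]
 [155 153 151]
 [152 150 146]
 [150 147 145]
 [147 144 142]] [[124 123 117]
 [156 158 154]
 [136 135 128]
 [101  98  95]
 [104 104 104]]
(179, 194) [0.5405 0.1095 0.0375]
(20, 231) [0.459  0.5365 0.0375]
(160, 90) [0.8488 0.162  0.0375]
```

```bash
python3 -m jog '[{"delta_pos":[0.82,-0.9,0],"twist":[0,0,-1],"fingers":91},{"delta_pos":[0.82,-0.9,0],"twist":[0,0,-1],"fingers":91},{"delta_pos":[0.82,-0.9,0],"twist":[0,0,-1],"fingers":91},{"delta_pos":[0.82,-0.9,0],"twist":[0,0,-1],"fingers":91},{"delta_pos":[0.82,-0.9,0],"twist":[0,0,-1],"fingers":91},{"delta_pos":[0.82,-0.9,0],"twist":[0,0,-1],"fingers":91},{"delta_pos":[0.82,-0.9,0],"twist":[0,0,-1],"fingers":91},{"delta_pos":[0.5,-0.9,0],"twist":[0,0,-1],"fingers":91}]'
python3 -m jog '[{"delta_pos":[0,0,-0.5],"twist":[0,0,-1],"fingers":91},{"delta_pos":[0,0,0],"twist":[0,0,-0.6],"fingers":91},{"delta_pos":[0,0,0],"twist":[0,0,0],"fingers":91},{"delta_pos":[0,0,0],"twist":[0,0,0],"fingers":91}]'
python3 - <<'E'
from h import *
d=cam("wrist"); save(d,"w1.png"); np.savez("w1.npz",c=d["color"],T=d["T"])
print(d["s"]["time"],d["s"]["tool_pos"],Rr.from_euler("xyz",d["s"]["tool_rot"]).as_matrix().round(3).tolist(),d["s"]["contact_force"])
E
```

```text
time: 1.15
tool_pos: [0.4659, 0.1796, 0.4048]
tool_rot: [1.61, 1.57, 0.368]
contact_force: [1.5, 0.5, 0.7]
opening: 0.0912
time: 1.55
tool_pos: [0.4644, 0.1813, 0.38]
tool_rot: [1.605, 1.57, 0.202]
contact_force: [-0.3, 0.2, -0.0]
opening: 0.0908
1.55 [0.46439849 0.18131846 0.38004106] [[0.001, 0.986, 0.167], [0.0, 0.167, -0.986], [-1.0, 0.001, -0.0]] [-0.34286617  0.22229346 -0.02829179]
```

View pics/w1.png

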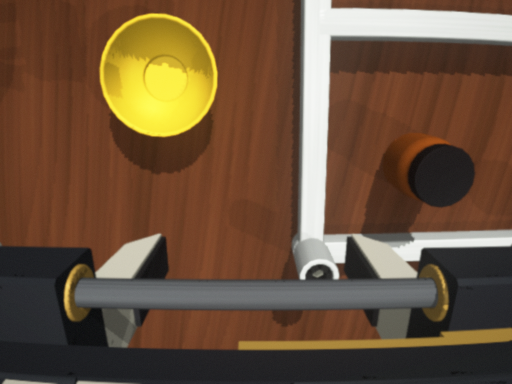

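The wrist view shows the socket at about (319,272), partly hidden by the gripper's bar. I'll move over it and take two views.

```bash
python3 -m jog '[{"delta_pos":[0.5,-0.5,0],"twist":[0,0,0],"fingers":91},{"delta_pos":[0.5,-0.5,0],"twist":[0,0,0],"fingers":91},{"delta_pos":[0.3,-0.3,0],"twist":[0,0,0],"fingers":91},{"delta_pos":[0,0,0],"twist":[0,0,0],"fingers":91},{"delta_pos":[0,0,0],"twist":[0,0,0],"fingers":91}]'
python3 - <<'E'
from h import *
d=cam("wrist"); save(d,"w2.png"); np.savez("w2.npz",c=d["color"],T=d["T"])
print(d["s"]["tool_pos"])
E
python3 -m jog '[{"delta_pos":[-0.2,-0.5,0],"twist":[0,0,0],"fingers":91},{"delta_pos":[-0.2,-0.5,0],"twist":[0,0,0],"fingers":91},{"delta_pos":[-0.1,-0.4,0],"twist":[0,0,0],"fingers":91},{"delta_pos":[0,0,0],"twist":[0,0,0],"fingers":91},{"delta_pos":[0,0,0],"twist":[0,0,0],"fingers":91}]'
python3 - <<'E'
from h import *
d=cam("wrist"); save(d,"w3.png"); np.savez("w3.npz",c=d["color"],T=d["T"])
print(d["s"]["tool_pos"])
E
```

```text
time: 2.1
tool_pos: [0.5291, 0.1165, 0.3799]
tool_rot: [2.846, 1.57, 1.441]
contact_force: [-0.3, -0.7, 0.6]
opening: 0.0908
[0.5291199  0.11650973 0.37988104]
time: 2.65
tool_pos: [0.504, 0.047, 0.3802]
tool_rot: [1.923, 1.57, 0.518]
contact_force: [0.1, 0.6, 0.4]
opening: 0.0914
[0.50398436 0.04700857 0.38018408]
```

View pics/w2.png

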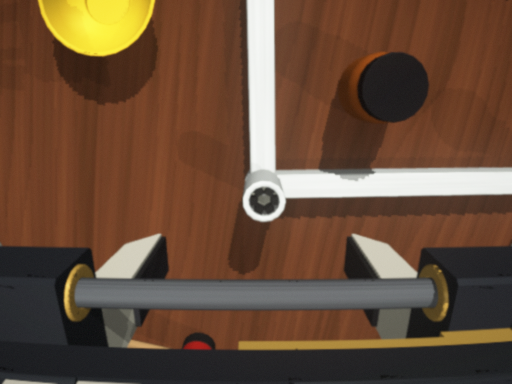

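View pics/w3.png

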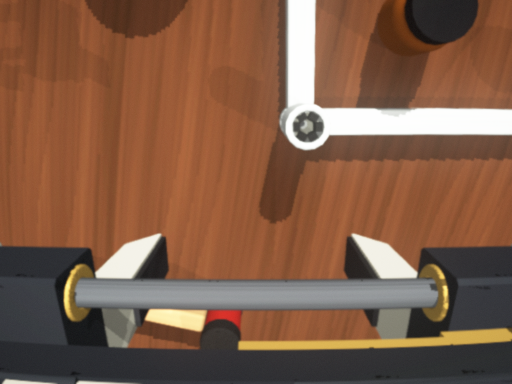

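The socket mouth is at about (264,200) in w2 and (307,126) in w3. I'll fit the mouth's outline in both and take the tube directions from the white tube edges.

```bash
python3 - <<'E'
from h import *
base=read_camera("wrist")
R=[]
for f,(u,v) in [("w2",(264,200)),("w3",(307,126))]:
    z=np.load(f+".npz"); d=dict(base); d["color"]=z["c"]; d["T"]=z["T"]
    g=cv2.cvtColor(z["c"],cv2.COLOR_RGB2GRAY)
    r=24; p=g[v-r:v+r,u-r:u+r]; p=cv2.resize(p,None,fx=8,fy=8,interpolation=cv2.INTER_CUBIC)
    cv2.imwrite(f"pics/s_{f}.png",p)
    m=(p<150).astype(np.uint8)
    n,l,st,ce=cv2.connectedComponentsWithStats(m)
    # region of dark comps inside 10px of centre
    yy,xx=np.mgrid[:p.shape[0],:p.shape[1]]
    ids=[i for i in range(1,n) if np.hypot(ce[i][0]-r*8,ce[i][1]-r*8)<100 and st[i][4]>60 and st[i][2]<200]
    pts=cv2.findNonZero(np.isin(l,ids).astype(np.uint8)); h=cv2.convexHull(pts); e=cv2.fitEllipse(h)
    c=(e[0][0]+.5)/8-.5+u-r,(e[0][1]+.5)/8-.5+v-r
    print(f,c,np.array(e[1])/8,plane(d,c,.075).round(4))
    R.append(ray(d,c))
p,er=tri(*R);print(p.round(4),np.round(er,4))
E
```

```text
Traceback (most recent call last):
cv2.error: OpenCV(4.12.0) /io/opencv/modules/imgproc/src/convhull.cpp:143: error: (-215:Assertion failed) total >= 0 && (depth == CV_32F || depth == CV_32S) in function 'convexHull'
```

```bash
python3 - <<'E'
import cv2,numpy as np
a=cv2.imread("pics/s_w2.png");b=cv2.imread("pics/s_w3.png");cv2.imwrite("pics/s_ab.png",np.hstack([a,b]))
from h import *
base=read_camera("wrist")
# tube edges: white mask, cart long tube (image up) and end tube(image right); fit centreline on z=0.0125..top .025
for f,c in [("w2",(264,200)),("w3",(307,126))]:
    z=np.load(f+".npz"); d=dict(base); d["color"]=z["c"]; d["T"]=z["T"]
    m=(z["c"].min(2)>190)
    P=[]
    for u in range(c[0]+60,505,6):
        col=m[c[1]-60:c[1]+40,u]; v=np.where(col)[0]
        if 15<len(v)<35: P.append(plane(d,(u,c[1]-60+v.mean()),.025)[:2])
    P=np.array(P); vx,vy,_,_=cv2.fitLine(P.astype(np.float32),cv2.DIST_HUBER,0,.01,.01).ravel(); print(f,"end",len(P),np.degrees(np.arctan2(vy,vx)))
    P=[]
    for v in range(2,c[1]-50,4):
        row=m[v,c[0]-45:c[0]+40]; u=np.where(row)[0]
        if 15<len(u)<35: P.append(plane(d,(c[0]-45+u.mean(),v),.025)[:2])
    P=np.array(P); vx,vy,_,_=cv2.fitLine(P.astype(np.float32),cv2.DIST_HUBER,0,.01,.01).ravel(); print("long",len(P),np.degrees(np.arctan2(vy,vx)))
E
```

```text
[ WARN:0@0.028] global loadsave.cpp:275 findDecoder imread_('pics/s_w3.png'): can't open/read file: check file path/integrity
Traceback (most recent call last):
ValueError: all the input arrays must have same number of dimensions, but the array at index 0 has 3 dimension(s) and the array at index 1 has 1 dimension(s)
```

```bash
python3 - <<'E'
from h import *
base=read_camera("wrist")
R=[];ims=[]
for f,(u,v) in [("w2",(264,200)),("w3",(307,126))]:
    z=np.load(f+".npz"); d=dict(base); d["color"]=z["c"]; d["T"]=z["T"]
    g=cv2.cvtColor(z["c"],cv2.COLOR_RGB2GRAY)
    r=24; p=g[v-r:v+r,u-r:u+r]; p=cv2.resize(p,None,fx=8,fy=8,interpolation=cv2.INTER_CUBIC)
    q=cv2.cvtColor(p,cv2.COLOR_GRAY2BGR)
    yy,xx=np.mgrid[:p.shape[0],:p.shape[1]]; 
    # first bright ring radially from rough centre, iterate
    cx=cy=r*8.
    for it in range(5):
        P=[]
        for a in np.linspace(0,2*np.pi,72,endpoint=False):
            rr=np.arange(40,150,.5); s=cv2.remap(p,(cx+rr*np.cos(a)).astype(np.float32)[None],(cy+rr*np.sin(a)).astype(np.float32)[None],cv2.INTER_LINEAR)[0]
            k=np.where(s>175)[0]
            if len(k): P.append((cx+rr[k[0]]*np.cos(a),cy+rr[k[0]]*np.sin(a)))
        e=cv2.fitEllipse(np.array(P,np.float32)); cx,cy=e[0]
    for a in P: cv2.circle(q,(int(a[0]),int(a[1])),2,(0,0,255),-1)
    ims.append(q)
    c=(cx+.5)/8-.5+u-r,(cy+.5)/8-.5+v-r
    print(f,np.round(c,2),np.array(e[1])/8,len(P),plane(d,c,.075).round(4))
    R.append(ray(d,c))
    m=(z["c"].min(2)>190); c=(int(c[0]),int(c[1]))
    for nm in ("end","long"):
        P=[]
        if nm=="end":
            for uu in range(c[0]+60,505,6):
                k=np.where(m[c[1]-60:c[1]+40,uu])[0]
                if 15<len(k)<35: P.append(plane(d,(uu,c[1]-60+k.mean()),.025)[:2])
        else:
            for vv in range(2,c[1]-45,4):
                k=np.where(m[vv,c[0]-45:c[0]+40])[0]
                if 15<len(k)<35: P.append(plane(d,(c[0]-45+k.mean(),vv),.025)[:2])
        if len(P)>3:
            vx,vy,_,_=cv2.fitLine(np.array(P,np.float32),cv2.DIST_HUBER,0,.01,.01).ravel(); print(nm,len(P),np.degrees(np.arctan2(vy,vx)))
p,er=tri(*R);print(p.round(4),np.round(er,4))
cv2.imwrite("pics/s_ab.png",np.hstack(ims))
E
```

```text
w2 [263.78 200.51] [28.74720383 30.70977974] 72 [0.5361 0.1062 0.075 ]
end 31 10.888341
long 39 -79.54218
w3 [310.22 127.79] [25.12520981 33.58322906] 72 [0.5382 0.1048 0.075 ]
end 23 10.929955
long 20 -79.067024
[0.5374 0.1051 0.073 ] [0.0013 0.0013]
```

View pics/s_ab.png

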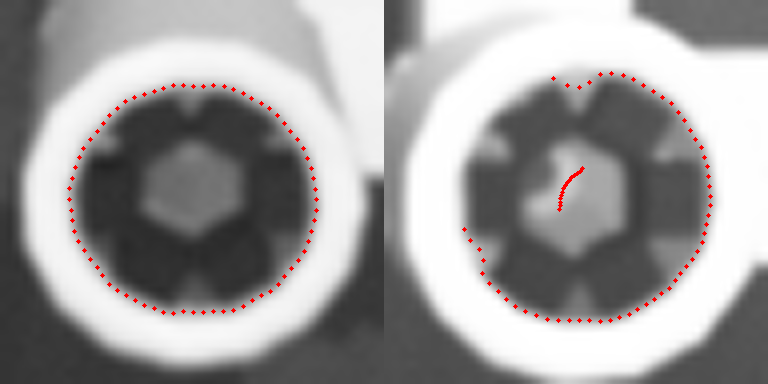

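The w2 fit is clean. In w3 a highlight spoiled part of the fit, and the eye reads the centre at crop (202,197). I'll recompute that and move on to the caster.

```bash
python3 - <<'E'
from h import *
base=read_camera("wrist")
R=[]
for f,c in [("w2",(263.78,200.51)),("w3",(307.8,126.2))]:
    z=np.load(f+".npz"); d=dict(base); d["T"]=z["T"]; print(plane(d,c,.075).round(4)); R.append(ray(d,c))
p,er=tri(*R);print(p.round(4),np.round(er,4))
E
python3 -m jog '[{"delta_pos":[0.1,-0.8,0],"twist":[0,0,-0.6],"fingers":91},{"delta_pos":[0.1,-0.8,0],"twist":[0,0,-0.6],"fingers":91},{"delta_pos":[0.1,-0.8,0],"twist":[0,0,-0.6],"fingers":91},{"delta_pos":[0.1,-0.8,0],"twist":[0,0,-0.6],"fingers":91},{"delta_pos":[0.1,-0.8,0],"twist":[0,0,-0.6],"fingers":91},{"delta_pos":[0.1,-0.8,0],"twist":[0,0,-0.6],"fingers":91},{"delta_pos":[0.1,-0.8,0],"twist":[0,0,0],"fingers":91},{"delta_pos":[0,-0.8,0],"twist":[0,0,0],"fingers":91}]'
python3 -m jog '[{"delta_pos":[0,-0.8,0],"twist":[0,0,0],"fingers":91},{"delta_pos":[0,-0.8,0],"twist":[0,0,0],"fingers":91},{"delta_pos":[0,-0.8,0],"twist":[0,0,0],"fingers":91},{"delta_pos":[0,-0.5,0],"twist":[0,0,0],"fingers":91},{"delta_pos":[0,0,0],"twist":[0,0,0],"fingers":91},{"delta_pos":[0,0,0],"twist":[0,0,0],"fingers":91}]'
python3 - <<'E'
from h import *
d=cam("wrist"); save(d,"w4.png"); np.savez("w4.npz",c=d["color"],T=d["T"])
print(d["s"]["tool_pos"],d["s"]["qpos"],Rr.from_euler("xyz",d["s"]["tool_rot"]).as_matrix().round(3).tolist())
E
```

```text
[0.5361 0.1062 0.075 ]
[0.536  0.1057 0.075 ]
[0.5363 0.1056 0.0729] [0.0001 0.0001]
time: 3.65
tool_pos: [0.54, -0.2748, 0.3795]
tool_rot: [2.37, 1.57, 0.589]
contact_force: [0.9, -0.4, 0.5]
opening: 0.0907
time: 4.25
tool_pos: [0.5397, -0.4185, 0.3789]
tool_rot: [-2.542, 1.569, 1.959]
contact_force: [0.9, 1.4, 0.1]
opening: 0.091
[ 0.53968027 -0.41846886  0.37892928] [-7.71783462e-01  6.60718455e-01  1.06240299e+00  5.60372794e-04
  1.41974180e+00 -5.60476209e-01] [[-0.001, 0.978, -0.21], [0.001, -0.21, -0.978], [-1.0, -0.001, -0.001]]
```

View pics/w4.png

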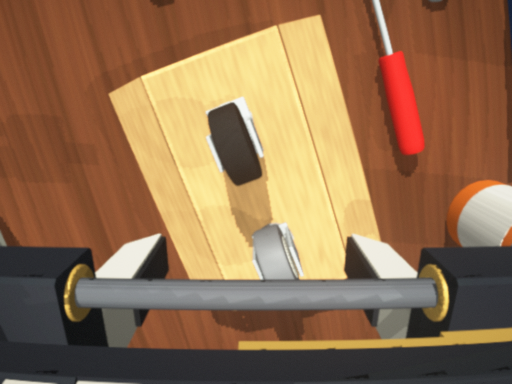

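The grey caster sits at about (275,250), near the bar. I'll move closer and take two views of it.

```bash
python3 -m jog '[{"delta_pos":[0,-0.5,0],"twist":[0,0,0.5],"fingers":91},{"delta_pos":[0,-0.5,0],"twist":[0,0,0.5],"fingers":91},{"delta_pos":[0,-0.1,0],"twist":[0,0,0.5],"fingers":91},{"delta_pos":[0,0,0],"twist":[0,0,0.5],"fingers":91},{"delta_pos":[0,0,0],"twist":[0,0,0.5],"fingers":91},{"delta_pos":[0,0,0],"twist":[0,0,0.5],"fingers":91},{"delta_pos":[0,0,0],"twist":[0,0,0],"fingers":91},{"delta_pos":[0,0,0],"twist":[0,0,0],"fingers":91}]'
python3 - <<'E'
from h import *
d=cam("wrist"); save(d,"w5.png"); np.savez("w5.npz",c=d["color"],T=d["T"])
print(d["s"]["tool_pos"],Rr.from_euler("xyz",d["s"]["tool_rot"]).as_matrix().round(3).tolist())
E
python3 -m jog '[{"delta_pos":[-0.4,-0.3,0],"twist":[0,0,0],"fingers":91},{"delta_pos":[-0.4,-0.3,0],"twist":[0,0,0],"fingers":91},{"delta_pos":[-0.2,-0.2,0],"twist":[0,0,0],"fingers":91},{"delta_pos":[0,0,0],"twist":[0,0,0],"fingers":91},{"delta_pos":[0,0,0],"twist":[0,0,0],"fingers":91}]'
python3 - <<'E'
from h import *
d=cam("wrist"); save(d,"w6.png"); np.savez("w6.npz",c=d["color"],T=d["T"])
print(d["s"]["tool_pos"],Rr.from_euler("xyz",d["s"]["tool_rot"]).as_matrix().round(3).tolist())
E
```

```text
time: 5.1
tool_pos: [0.5399, -0.4726, 0.3801]
tool_rot: [1.635, 1.57, 0.168]
contact_force: [0.0, -0.2, -0.7]
opening: 0.091
[ 0.53994724 -0.47258125  0.38008867] [[0.0, 0.995, 0.103], [0.0, 0.103, -0.995], [-1.0, 0.0, -0.0]]
time: 5.65
tool_pos: [0.4897, -0.5136, 0.3798]
tool_rot: [1.978, 1.57, 0.509]
contact_force: [0.1, 0.2, 0.4]
opening: 0.0909
[ 0.48967167 -0.51359192  0.37978124] [[0.001, 0.995, 0.102], [0.0, 0.102, -0.995], [-1.0, 0.001, -0.0]]
```

View pics/w5.png

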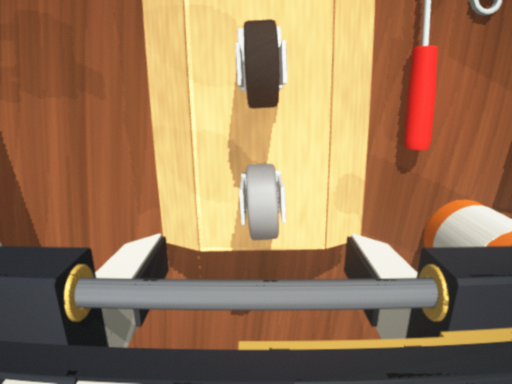

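View pics/w6.png

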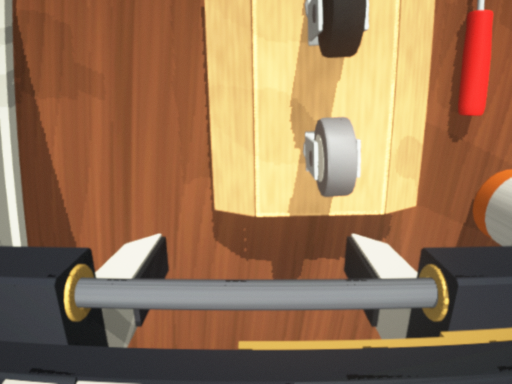

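```bash
python3 - <<'E'
from h import *
a=np.load("w5.npz")["c"][150:250,220:310];b=np.load("w6.npz")["c"][105:205,290:380]
f=lambda x:cv2.resize(x[:,:,::-1],None,fx=4,fy=4,interpolation=cv2.INTER_CUBIC)
cv2.imwrite("pics/c5.png",np.hstack([f(a),f(b)]))
E
```

```text
(no output)
```

View pics/c5.png

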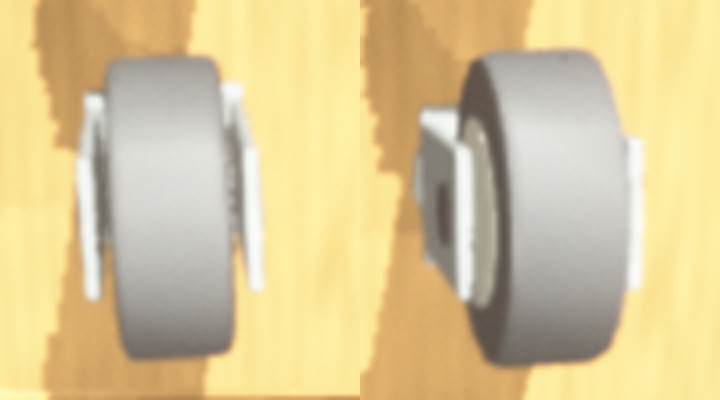

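```bash
python3 - <<'E'
from h import *
base=read_camera("wrist")
D=[]
for f in ("w5","w6"):
    z=np.load(f+".npz"); d=dict(base); d["T"]=z["T"]; D.append(d)
A=lambda p:((p[0]+.5)/4-.5+220,(p[1]+.5)/4-.5+150)
B=lambda p:((p[0]-360+.5)/4-.5+290,(p[1]+.5)/4-.5+105)
Q={}
for n,a,b in [("Lc",(88,227),(464,219)),("Rc",(252,219),(636,214)),("Ln",(93,298),(464,299)),("Rn",(258,290),(636,290)),("mid",(170,223),(550,217))]:
    p,e=tri(ray(D[0],A(a)),ray(D[1],B(b))); Q[n]=p; print(n,p.round(4),np.round(e,4))
v=Q["Rc"]-Q["Lc"]; print("width",np.linalg.norm(v),"yaw y",np.degrees(np.arctan2(v[1],v[0])))
P=[plane(D[0],A(q),.116)[:2] for q in [(83,157),(92,298),(247,148),(257,290),(107,75),(122,350)]]
for i in (0,2,4):
    v=P[i+1]-P[i]; print(np.degrees(np.arctan2(v[1],v[0])),np.linalg.norm(v))
E
```

```text
Lc [ 0.528  -0.4774  0.1153] [0.0001 0.0001]
Rc [ 0.5586 -0.4727  0.1162] [0.0002 0.0002]
Ln [ 0.5304 -0.4923  0.1138] [0.0001 0.0001]
Rn [ 0.5616 -0.4869  0.1153] [0.0001 0.0001]
mid [ 0.5434 -0.4752  0.1154] [0.0001 0.0001]
width 0.03096687705436221 yaw y 8.708226109477044
-81.34110496234098 0.02784617806596159
-78.99245952183355 0.028026640668106596
-81.50761832082155 0.054006170655042596
```

Caster: cheek tops at z=0.115, width and 28 mm length consistent with the text, centre (0.5434, -0.4752), jaw yaw about 9°. I'll align over it, then descend.

```bash
python3 -m jog '[{"delta_pos":[0.4,0.26,0],"twist":[0,0,0.3],"fingers":91},{"delta_pos":[0.4,0.26,0],"twist":[0,0,0.25],"fingers":91},{"delta_pos":[0.27,0.25,0],"twist":[0,0,0],"fingers":91},{"delta_pos":[0,0,-0.4],"twist":[0,0,0],"fingers":91},{"delta_pos":[0,0,-0.4],"twist":[0,0,0],"fingers":91},{"delta_pos":[0,0,0],"twist":[0,0,0],"fingers":91},{"delta_pos":[0,0,0],"twist":[0,0,0],"fingers":91}]'
python3 - <<'E'
from h import *
d=cam("wrist"); save(d,"w7.png"); M=Rr.from_euler("xyz",d["s"]["tool_rot"]).as_matrix()
print(d["s"]["tool_pos"],np.degrees(np.arctan2(M[1,1],M[0,1])))
print(proj(d,[[.5434,-.4752,.133],[.528,-.4774,.1155],[.5586,-.4727,.1155]]))
E
```

```text
time: 6.45
tool_pos: [0.5433, -0.4749, 0.3399]
tool_rot: [-2.702, 1.57, 2.171]
contact_force: [1.0, -0.2, -0.0]
opening: 0.0907
[ 0.54325991 -0.47487434  0.3398963 ] 9.205197671880105
[[258.9175562  231.8984546 ]
 [234.24819334 220.94833212]
 [282.9243021  221.31939825]]
```

View pics/w7.png

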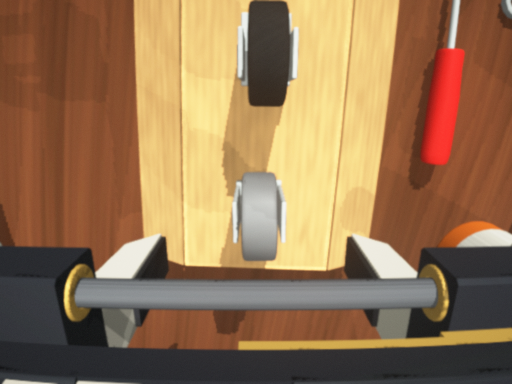

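Projected cheek points match the picture: (234,221) and (283,221). The jaws are aligned, so I'll descend and close.

```bash
python3 -m jog '[{"delta_pos":[0,0,-0.4],"twist":[0,0,0],"fingers":91},{"delta_pos":[0,0,-0.4],"twist":[0,0,0],"fingers":91},{"delta_pos":[0,0,-0.4],"twist":[0,0,0],"fingers":91},{"delta_pos":[0,0,-0.38],"twist":[0,0,0],"fingers":91},{"delta_pos":[0,0,0],"twist":[0,0,0],"fingers":91},{"delta_pos":[0,0,0],"twist":[0,0,0],"fingers":60}]' 10
python3 -m jog '[{"delta_pos":[0,0,0],"twist":[0,0,0],"fingers":40},{"delta_pos":[0,0,0],"twist":[0,0,0],"fingers":36},{"delta_pos":[0,0,0],"twist":[0,0,0],"fingers":32},{"delta_pos":[0,0,0],"twist":[0,0,0],"fingers":25},{"delta_pos":[0,0,0],"twist":[0,0,0],"fingers":20},{"delta_pos":[0,0,0],"twist":[0,0,0],"fingers":20}]' 10
python3 -m jog '[{"delta_pos":[0,0,0],"twist":[0,0,0],"fingers":20},{"delta_pos":[0,0,0],"twist":[0,0,0],"fingers":20}]' 35
python3 - <<'E'
from h import *
d=cam("wrist"); save(d,"w8.png"); print(d["s"]["tool_pos"],d["s"]["contact_force"],d["s"]["opening"])
s=cam("side"); save(s,"sd8.png",(270,180,430,330),4)
E
```

```text
time: 7.1
tool_pos: [0.5431, -0.4756, 0.2621]
tool_rot: [0.65, 1.569, -0.761]
contact_force: [-0.4, -0.6, 0.3]
opening: 0.0864
time: 7.7
tool_pos: [0.5429, -0.4753, 0.2608]
tool_rot: [1.121, 1.571, -0.29]
contact_force: [-0.2, 0.3, -0.2]
opening: 0.0399
time: 7.9
tool_pos: [0.543, -0.4753, 0.2608]
tool_rot: [1.089, 1.57, -0.322]
contact_force: [0.6, -0.3, 0.0]
opening: 0.034
[ 0.54299107 -0.47528276  0.26080741] [ 0.64609979 -0.33320209  0.01520692] 0.033963772453722375
```

View pics/w8.png

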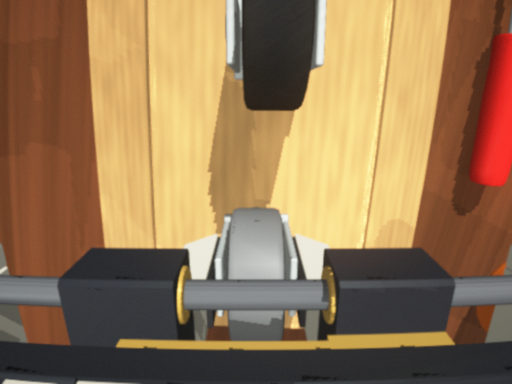

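View pics/sd8.png

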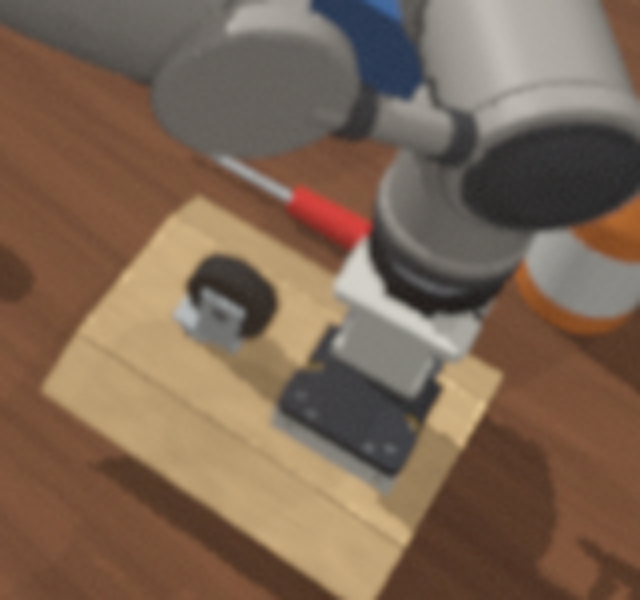

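Gripped: opening 34.0 mm, as the cheeks should give. Now I'll lift and carry it to above the socket.

```bash
python3 -m jog '[{"delta_pos":[0,0,0.2],"twist":[0,0,0],"fingers":20},{"delta_pos":[0,0,0.4],"twist":[0,0,0],"fingers":20},{"delta_pos":[0,0,0.5],"twist":[0,0,0],"fingers":20},{"delta_pos":[0,0,0.5],"twist":[0,0,0],"fingers":20},{"delta_pos":[-0.2,0,0.5],"twist":[0,0,0],"fingers":20},{"delta_pos":[-0.5,0,0.4],"twist":[0,0,0],"fingers":20},{"delta_pos":[-0.5,0.2,0.3],"twist":[0,0,0],"fingers":20},{"delta_pos":[-0.4,0.5,0],"twist":[0,0,0],"fingers":20}]'
python3 -m jog '[{"delta_pos":[0,0.7,0],"twist":[0,0,0.27],"fingers":20},{"delta_pos":[0,0.7,0],"twist":[0,0,0],"fingers":20},{"delta_pos":[0,0.7,0],"twist":[0,0,0],"fingers":20},{"delta_pos":[0,0.7,0],"twist":[0,0,0],"fingers":20},{"delta_pos":[0,0.7,0],"twist":[0,0,0],"fingers":20},{"delta_pos":[0,0.7,0],"twist":[0,0,0],"fingers":20},{"delta_pos":[0,0.7,0],"twist":[0,0,0],"fingers":20},{"delta_pos":[0,0.7,0],"twist":[0,0,0],"fingers":20}]'
python3 -m jog '[{"delta_pos":[0.1,0.7,0],"twist":[0,0,0],"fingers":20},{"delta_pos":[0.3,0.7,0],"twist":[0,0,0],"fingers":20},{"delta_pos":[0.3,0.7,0],"twist":[0,0,0],"fingers":20},{"delta_pos":[0.3,0.7,0],"twist":[0,0,0],"fingers":20},{"delta_pos":[0.3,0.7,0],"twist":[0,0,0],"fingers":20},{"delta_pos":[0.2,0.6,0],"twist":[0,0,0],"fingers":20},{"delta_pos":[0,0,0],"twist":[0,0,0],"fingers":20},{"delta_pos":[0,0,0],"twist":[0,0,0],"fingers":20}]'
python3 - <<'E'
from h import *
o=observe(); M=Rr.from_euler("xyz",o["tool_rot"]).as_matrix()
print(o["time"],o["tool_pos"],M.round(4).tolist(),np.degrees(np.arctan2(M[1,1],M[0,1])),o["contact_force"],o["opening"],o["torque"])
print((np.array([.5362-.0004,.1058,0])-o["tool_pos"])/.05)
E
```

```text
time: 8.8
tool_pos: [0.4612, -0.4415, 0.4034]
tool_rot: [0.334, 1.566, -1.079]
contact_force: [0.0, 0.3, -1.7]
opening: 0.034
time: 9.6
tool_pos: [0.4624, -0.1589, 0.4013]
tool_rot: [0.212, 1.571, -1.171]
contact_force: [0.2, -0.4, -2.2]
opening: 0.0338
time: 10.4
tool_pos: [0.5376, 0.0451, 0.4009]
tool_rot: [-0.892, 1.57, -2.273]
contact_force: [0.2, -0.1, -2.4]
opening: 0.0338
10.4 [0.53761934 0.04506555 0.40086777] [[-0.0005, 0.9819, 0.1893], [-0.0006, 0.1893, -0.9819], [-1.0, -0.0006, 0.0005]] 10.911258917745231 [ 0.16552692 -0.07346966 -2.38122062] 0.03377717155526889 [-0.04223307  0.03672715 -0.02592304]
[-0.03638675  1.2146889  -8.01735532]
```

```bash
python3 -m jog '[{"delta_pos":[-0.016,0.4,-0.2],"twist":[0,0,0],"fingers":20},{"delta_pos":[-0.02,0.4,-0.4],"twist":[0,0,0],"fingers":20},{"delta_pos":[0,0.41,-0.4],"twist":[0,0,0],"fingers":20},{"delta_pos":[0,0,-0.3],"twist":[0,0,0],"fingers":20},{"delta_pos":[0,0,0],"twist":[0,0,0],"fingers":20},{"delta_pos":[0,0,0],"twist":[0,0,0],"fingers":20}]'
python3 - <<'E'
from h import *
o=observe(); print(o["time"],o["tool_pos"],o["contact_force"],o["opening"])
s=cam("side"); t=cam("top"); w=cam("wrist")
save(s,"sd9.png",(160,60,280,200),4); save(t,"tp9.png",(120,110,240,230),4); save(w,"w9.png")
tp=o["tool_pos"]; P=[[.5362,.1058,.075],tp-[0,0,.2468],tp-[0,0,.2008]]
print(proj(s,P),proj(t,P))
E
```

```text
time: 11.0
tool_pos: [0.5361, 0.1041, 0.3363]
tool_rot: [0.269, 1.57, -1.114]
contact_force: [0.8, -0.5, -2.3]
opening: 0.034
11.0 [0.5361336  0.10410816 0.33629931] [ 0.80067346 -0.53863509 -2.26700227] 0.03403814158053867
[[210.43702957 168.79371278]
 [210.34683818 165.90921716]
 [209.01478223 155.51803361]] [[177.9568932  192.77514959]
 [177.62311383 191.66785576]
 [174.33394629 187.96037575]]
```

View pics/sd9.png

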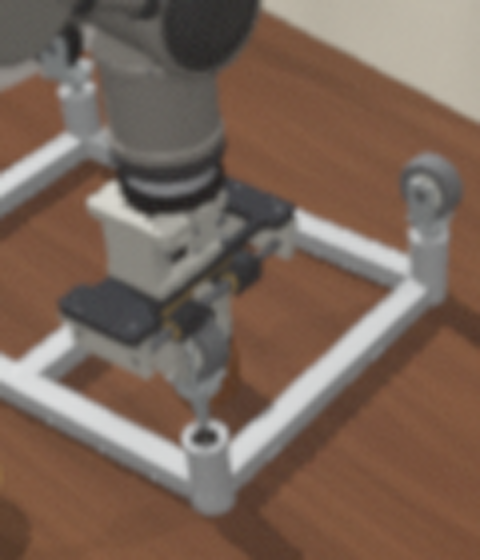

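View pics/w9.png

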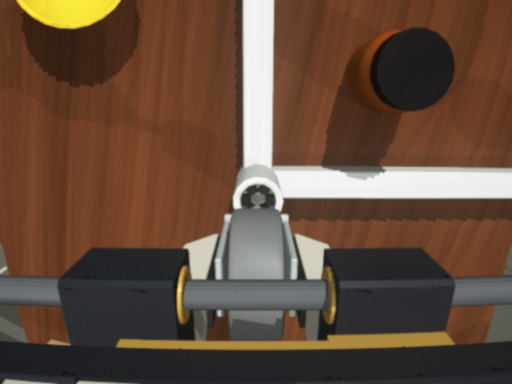

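View pics/tp9.png

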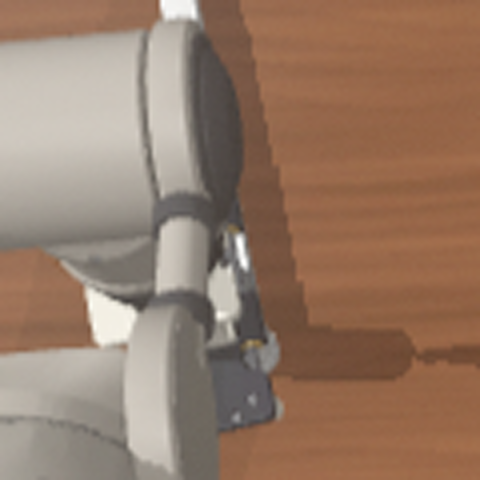

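The side view shows the shank tip at crop (203,425), just above the socket mouth at (206,437), within 1 mm of prediction. I'll trim y by 1.5 mm and lower gently.

```bash
python3 -m jog '[{"delta_pos":[0,0.03,-0.1],"twist":[0,0,0],"fingers":20},{"delta_pos":[0,0,-0.15],"twist":[0,0,0],"fingers":20},{"delta_pos":[0,0,-0.15],"twist":[0,0,0],"fingers":20},{"delta_pos":[0,0,-0.1],"twist":[0,0,0],"fingers":20},{"delta_pos":[0,0,-0.06],"twist":[0,0,0],"fingers":20},{"delta_pos":[0,0,0],"twist":[0,0,0],"fingers":20},{"delta_pos":[0,0,0],"twist":[0,0,0],"fingers":20}]'
python3 -m jog '[{"delta_pos":[0,0,-0.02],"twist":[0,0,0],"fingers":20},{"delta_pos":[0,0,-0.02],"twist":[0,0,0],"fingers":20},{"delta_pos":[0,0,0],"twist":[0,0,0],"fingers":20},{"delta_pos":[0,0,0],"twist":[0,0,0],"fingers":20}]'
python3 - <<'E'
from h import *
o=observe(); print(o["time"],o["tool_pos"],o["contact_force"],o["opening"],o["torque"])
s=cam("side");save(s,"sd10.png",(160,60,280,200),4)
E
```

```text
time: 11.85
tool_pos: [0.5363, 0.1066, 0.3077]
tool_rot: [1.145, 1.57, -0.238]
contact_force: [2.8, -1.3, -2.9]
opening: 0.0337
time: 12.25
tool_pos: [0.5362, 0.1067, 0.3059]
tool_rot: [1.412, 1.57, 0.03]
contact_force: [3.3, -0.5, -1.2]
opening: 0.034
12.25 [0.53617816 0.10666979 0.3058882 ] [ 3.26665101 -0.50863857 -1.21394317] 0.03397502104040932 [-0.31691328 -0.76287992  0.02549349]
```

View pics/sd10.png

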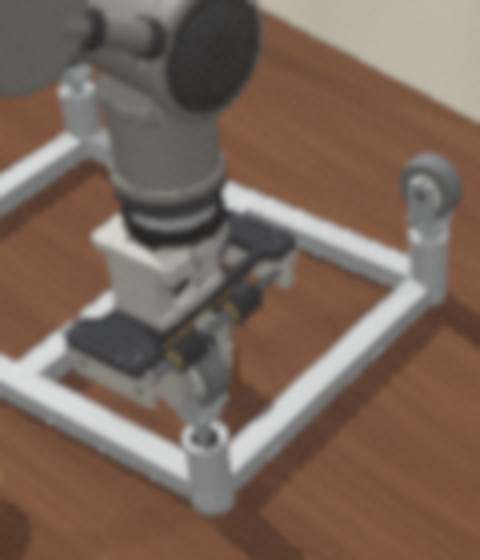

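The seal pushes sideways with 3.3 N in +x, so the caster sits about a millimetre too far in -x. I'll trim that.

```bash
python3 -m jog '[{"delta_pos":[0.012,-0.006,0],"twist":[0,0,0],"fingers":20},{"delta_pos":[0,0,0],"twist":[0,0,0],"fingers":20},{"delta_pos":[0,0,0],"twist":[0,0,0],"fingers":20}]'
python3 -m jog '[{"delta_pos":[0.012,-0.006,0],"twist":[0,0,0],"fingers":20},{"delta_pos":[0,0,0],"twist":[0,0,0],"fingers":20},{"delta_pos":[0,0,0],"twist":[0,0,0],"fingers":20}]'
python3 -m jog '[{"delta_pos":[0,0,-0.02],"twist":[0,0,0],"fingers":20},{"delta_pos":[0,0,0],"twist":[0,0,0],"fingers":20},{"delta_pos":[0,0,0],"twist":[0,0,0],"fingers":20}]'
```

```text
time: 12.6
tool_pos: [0.5366, 0.1064, 0.3057]
tool_rot: [-2.855, 1.571, 2.046]
contact_force: [2.7, -0.5, -0.3]
opening: 0.0335
time: 12.9
tool_pos: [0.5371, 0.1062, 0.3056]
tool_rot: [-1.981, 1.57, 2.92]
contact_force: [0.9, 0.2, -2.8]
opening: 0.0337
time: 13.2
tool_pos: [0.5371, 0.1061, 0.3045]
tool_rot: [-1.941, 1.57, 2.96]
contact_force: [1.5, -0.7, -3.0]
opening: 0.0339
```

```bash
python3 -m jog '[{"delta_pos":[0.008,0,-0.02],"twist":[0,0,0],"fingers":20},{"delta_pos":[0,0,0],"twist":[0,0,0],"fingers":20},{"delta_pos":[0,0,0],"twist":[0,0,0],"fingers":20}]'
python3 -m jog '[{"delta_pos":[0,0,-0.02],"twist":[0,0,0],"fingers":20},{"delta_pos":[0,0,0],"twist":[0,0,0],"fingers":20},{"delta_pos":[0,0,0],"twist":[0,0,0],"fingers":20}]'
python3 -m jog '[{"delta_pos":[0,0,-0.02],"twist":[0,0,0],"fingers":20},{"delta_pos":[0,0,0],"twist":[0,0,0],"fingers":20},{"delta_pos":[0,0,0],"twist":[0,0,0],"fingers":20}]'
```

```text
time: 13.5
tool_pos: [0.5375, 0.1061, 0.3035]
tool_rot: [-1.705, 1.57, -3.087]
contact_force: [-0.6, 0.6, -2.4]
opening: 0.0338
time: 13.8
tool_pos: [0.5375, 0.1061, 0.3026]
tool_rot: [-1.633, 1.57, -3.015]
contact_force: [0.4, 0.2, -1.6]
opening: 0.0335
time: 14.1
tool_pos: [0.5376, 0.1061, 0.3017]
tool_rot: [-1.779, 1.571, 3.122]
contact_force: [-0.0, 0.8, -2.0]
opening: 0.034
```

```bash
for i in 1; do python3 -m jog '[{"delta_pos":[0,0,-0.02],"twist":[0,0,0],"fingers":20},{"delta_pos":[0,0,0],"twist":[0,0,0],"fingers":20},{"delta_pos":[0,0,0],"twist":[0,0,0],"fingers":20}]'; done
python3 - <<'E'
from h import *
F=[]
for i in range(4):
    s=cam("side");F.append(s["s"]["contact_force"])
print(np.mean(F,0),s["s"]["tool_pos"]);save(s,"sd11.png",(170,110,250,200),6)
E
```

```text
time: 14.4
tool_pos: [0.5376, 0.1061, 0.3007]
tool_rot: [-1.239, 1.571, -2.621]
contact_force: [0.9, -0.3, -2.9]
opening: 0.0339
[ 0.11604093 -0.07925728 -2.46308387] [0.53761233 0.10608623 0.30071999]
```

View pics/sd11.png

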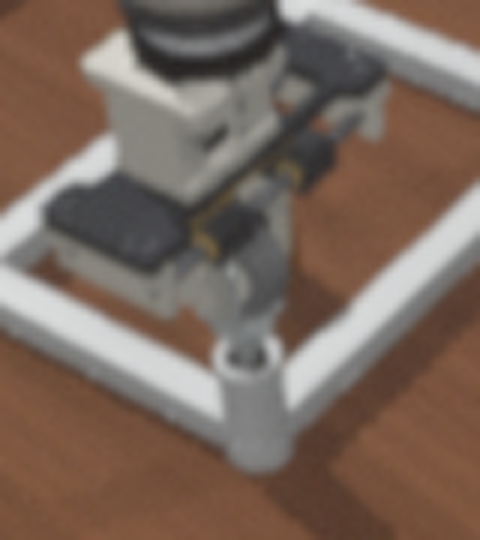

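Lateral force is now about zero and there is no vertical contact yet. I'll continue in 1 mm steps.

```bash
python3 -m jog '[{"delta_pos":[0,0,-0.02],"twist":[0,0,0],"fingers":20},{"delta_pos":[0,0,0],"twist":[0,0,0],"fingers":20},{"delta_pos":[0,0,0],"twist":[0,0,0],"fingers":20}]'
python3 -m jog '[{"delta_pos":[0,0,-0.02],"twist":[0,0,0],"fingers":20},{"delta_pos":[0,0,0],"twist":[0,0,0],"fingers":20},{"delta_pos":[0,0,0],"twist":[0,0,0],"fingers":20}]'
python3 - <<'E'
from h import *
F=[]
for i in range(4):
    s=cam("side");F.append(s["s"]["contact_force"])
print(np.mean(F,0),s["s"]["tool_pos"])
E
```

```text
time: 14.9
tool_pos: [0.5377, 0.1061, 0.2997]
tool_rot: [1.346, 1.571, -0.036]
contact_force: [-0.1, 0.5, -3.1]
opening: 0.0338
time: 15.2
tool_pos: [0.5377, 0.1061, 0.2987]
tool_rot: [1.278, 1.571, -0.104]
contact_force: [0.1, -0.6, -2.0]
opening: 0.0341
[ 0.70316689 -0.01048405 -2.06834552] [0.53767712 0.10604855 0.29870702]
```

```bash
python3 -m jog '[{"delta_pos":[0,0,-0.02],"twist":[0,0,0],"fingers":20},{"delta_pos":[0,0,0],"twist":[0,0,0],"fingers":20},{"delta_pos":[0,0,0],"twist":[0,0,0],"fingers":20}]'
python3 - <<'E'
from h import *
F=[]
for i in range(4):
    s=cam("side");F.append(s["s"]["contact_force"])
print(np.mean(F,0),s["s"]["tool_pos"])
E
python3 -m jog '[{"delta_pos":[0,0,-0.02],"twist":[0,0,0],"fingers":20},{"delta_pos":[0,0,0],"twist":[0,0,0],"fingers":20},{"delta_pos":[0,0,0],"twist":[0,0,0],"fingers":20}]'
python3 - <<'E'
from h import *
F=[]
for i in range(4):
    s=cam("side");F.append(s["s"]["contact_force"])
print(np.mean(F,0),s["s"]["tool_pos"]);save(s,"sd12.png",(170,110,250,200),6)
E
```

```text
time: 15.7
tool_pos: [0.5377, 0.1061, 0.2979]
tool_rot: [1.333, 1.57, -0.049]
contact_force: [0.0, -0.1, -0.4]
opening: 0.0345
[-0.16026791 -0.45107156  0.30322294] [0.53768234 0.10605709 0.29789993]
time: 16.2
tool_pos: [0.5377, 0.1061, 0.2969]
tool_rot: [1.57, 1.57, 0.188]
contact_force: [0.5, -0.1, 2.1]
opening: 0.0342
[ 0.31339711 -0.1315765   1.97321632] [0.53770886 0.10610024 0.29686325]
```

View pics/sd12.png

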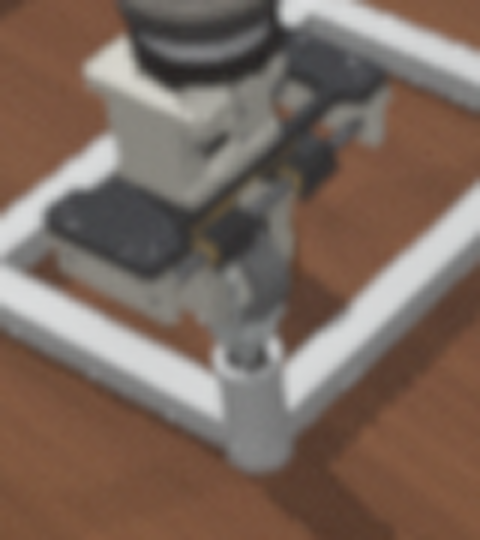

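Push on the caster is now about 4.4 N (2.0 + 2.45 weight) with no side force, so it sits in the seal. I'll let go and check.

```bash
python3 -m jog '[{"delta_pos":[0,0,0],"twist":[0,0,0],"fingers":40},{"delta_pos":[0,0,0],"twist":[0,0,0],"fingers":60},{"delta_pos":[0,0,0],"twist":[0,0,0],"fingers":60},{"delta_pos":[0,0,0],"twist":[0,0,0],"fingers":60}]' 10
python3 - <<'E'
from h import *
s=cam("side"); print(s["s"]["contact_force"],s["s"]["opening"],s["s"]["tool_pos"]);save(s,"sd13.png",(170,110,250,200),6)
w=cam("wrist");save(w,"w13.png")
E
```

```text
time: 16.8
tool_pos: [0.5375, 0.1061, 0.2966]
tool_rot: [-1.725, 1.57, -3.107]
contact_force: [0.8, -0.1, 0.6]
opening: 0.0583
[ 0.79872839 -0.11365318  0.56716737] 0.05834720656563874 [0.5375418  0.106113   0.29657179]
```

View pics/w13.png

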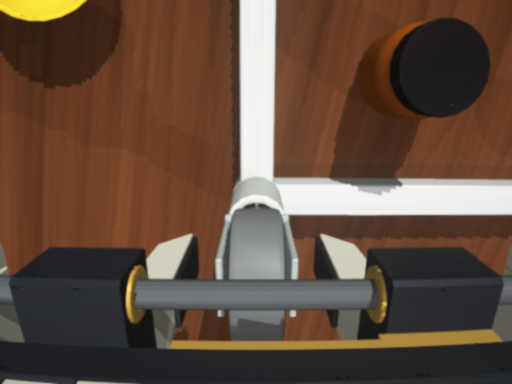

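View pics/sd13.png

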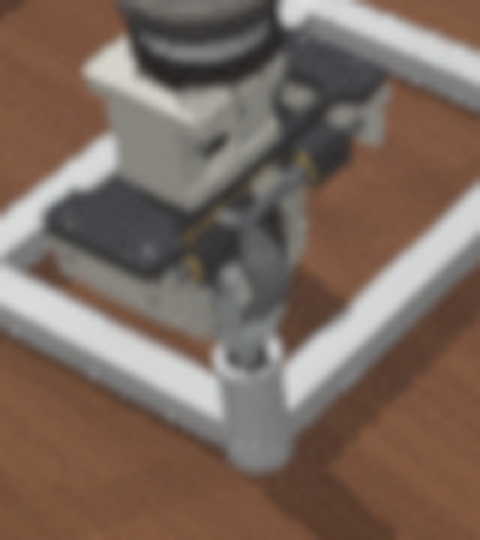

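The caster stands upright by itself after release. Retreating and going over to look at the mallet, turning the jaws by +75° on the way.

```bash
python3 -m jog '[{"delta_pos":[0,0,0],"twist":[0,0,0],"fingers":75},{"delta_pos":[0,0,0.2],"twist":[0,0,0],"fingers":75},{"delta_pos":[0,0,0.5],"twist":[0,0,0],"fingers":75},{"delta_pos":[0,0,0.7],"twist":[0,0,0],"fingers":91},{"delta_pos":[0,0,0.5],"twist":[0,0,0.5],"fingers":91},{"delta_pos":[-0.1,-0.4,0.2],"twist":[0,0,0.9],"fingers":91},{"delta_pos":[-0.1,-0.6,0],"twist":[0,0,1],"fingers":91},{"delta_pos":[-0.1,-0.6,0],"twist":[0,0,1],"fingers":91}]'
python3 -m jog '[{"delta_pos":[-0.1,-0.6,0],"twist":[0,0,1],"fingers":91},{"delta_pos":[-0.1,-0.6,0],"twist":[0,0,1],"fingers":91},{"delta_pos":[-0.1,-0.6,0],"twist":[0,0,1],"fingers":91},{"delta_pos":[-0.1,-0.6,0],"twist":[0,0,1],"fingers":91},{"delta_pos":[-0.1,-0.5,0],"twist":[0,0,1],"fingers":91},{"delta_pos":[0,0,-0.4],"twist":[0,0,1],"fingers":91},{"delta_pos":[0,0,0],"twist":[0,0,1],"fingers":91},{"delta_pos":[0,0,0],"twist":[0,0,1],"fingers":91}]'
python3 -m jog '[{"delta_pos":[0,0,0],"twist":[0,0,0.5],"fingers":91},{"delta_pos":[0,0,0],"twist":[0,0,0],"fingers":91},{"delta_pos":[0,0,0],"twist":[0,0,0],"fingers":91}]'
python3 - <<'E'
from h import *
d=cam("wrist"); save(d,"w14.png"); np.savez("w14.npz",c=d["color"],T=d["T"]); M=Rr.from_euler("xyz",d["s"]["tool_rot"]).as_matrix()
print(d["s"]["tool_pos"],np.degrees(np.arctan2(M[1,1],M[0,1])))
s=cam("side");save(s,"sd14.png",(160,60,280,200),4);t=cam("top");np.savez("v14.npz",s=s["color"],t=t["color"]);save(t,"tp14.png",(120,140,240,260),4)
E
```

```text
time: 17.7
tool_pos: [0.5223, 0.0255, 0.4032]
tool_rot: [0.914, 1.569, -0.107]
contact_force: [0.6, -0.5, 0.5]
opening: 0.0908
time: 18.5
tool_pos: [0.4974, -0.1192, 0.382]
tool_rot: [2.608, 1.57, 2.424]
contact_force: [0.5, -0.6, 0.4]
opening: 0.0911
time: 18.8
tool_pos: [0.4976, -0.1189, 0.3823]
tool_rot: [-0.121, 1.57, -0.259]
contact_force: [0.9, 0.3, 0.3]
opening: 0.091
[ 0.49760861 -0.11888707  0.3822583 ] 82.1271329691457
```

View pics/w14.png

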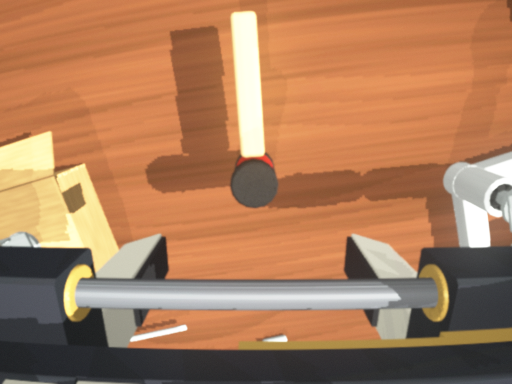

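View pics/sd14.png

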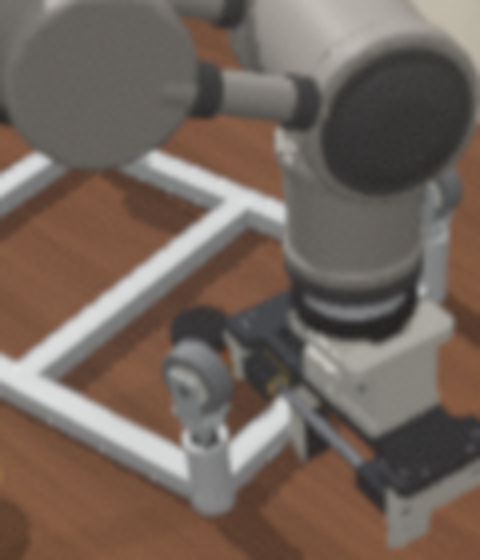

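View pics/tp14.png

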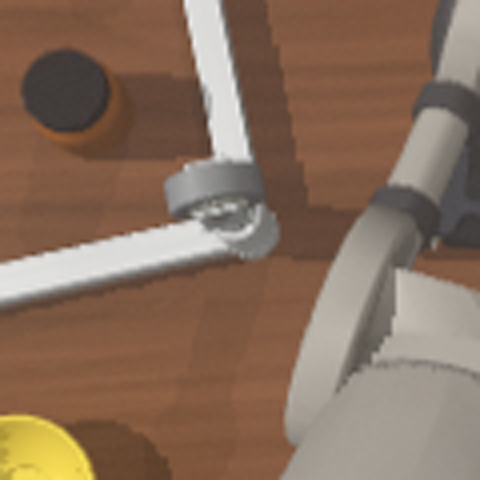

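The caster stands in its socket and looks upright. In w14 the mallet's top face is at about (254,184), with the handle from (244,14) to (253,155). I'll take a second view of the mallet.

```bash
python3 -m jog '[{"delta_pos":[-0.3,0.3,0],"twist":[0,0,0],"fingers":91},{"delta_pos":[-0.5,0.3,0],"twist":[0,0,0],"fingers":91},{"delta_pos":[0,0,0],"twist":[0,0,0],"fingers":91},{"delta_pos":[0,0,0],"twist":[0,0,0],"fingers":91}]'
python3 - <<'E'
from h import *
d=cam("wrist"); save(d,"w15.png"); np.savez("w15.npz",c=d["color"],T=d["T"])
R=[];H=[]
for f in ("w14","w15"):
    z=np.load(f+".npz"); e=dict(d); e["T"]=z["T"]; c=z["c"].astype(int)
    hsv=cv2.cvtColor(z["c"],cv2.COLOR_RGB2HSV)
    p0=proj(e,[.494,-.12,.078])[0]
    g=cv2.cvtColor(z["c"],cv2.COLOR_RGB2GRAY); m=((g<75)&(c.max(2)-c.min(2)<30)).astype(np.uint8)
    n,l,st,ce=cv2.connectedComponentsWithStats(m)
    i=min([k for k in range(1,n) if st[k][4]>400 and st[k][4]<4000],key=lambda k:np.hypot(*(ce[k]-p0)))
    h=cv2.convexHull(cv2.findNonZero((l==i).astype(np.uint8))); el=cv2.fitEllipse(h)
    print(f,p0,"face",el,st[i])
    R.append(ray(e,el[0])); print(plane(e,el[0],.078))
    # handle
    m=((hsv[...,0]>12)&(hsv[...,0]<28)&(c.min(2)>130)).astype(np.uint8)
    n,l,st,ce=cv2.connectedComponentsWithStats(m)
    ph=proj(e,[.41,-.115,.052])[0]
    i=min([k for k in range(1,n) if st[k][4]>800],key=lambda k:np.hypot(*(ce[k]-ph)))
    ys=np.unique(np.where(l==i)[0]); P=[];W=[]
    for y in ys[4:-4]:
        u=np.where(l[y]==i)[0]; a=plane(e,(u.min()-.5,y),.052);b=plane(e,(u.max()+.5,y),.052);P.append((a+b)[:2]/2);W.append(np.linalg.norm(a-b))
    v=cv2.fitLine(np.array(P,np.float32),cv2.DIST_HUBER,0,.01,.01).ravel()
    print("handle",ce[i],st[i],np.median(W),np.degrees(np.arctan2(v[1],v[0])),v[2:],P[0],P[-1])
print(tri(*R))
E
```

```text
time: 19.35
tool_pos: [0.4577, -0.0888, 0.3822]
tool_rot: [-0.203, 1.57, -0.339]
contact_force: [0.3, -0.7, 0.5]
opening: 0.0914
w14 [255.36167766 186.3006828 ] face ((150.29676818847656, 260.0912170410156), (35.79172897338867, 56.98163604736328), 4.161696910858154) [135 237  33  43 763]
[ 0.55055592 -0.22623994  0.078     ]
handle [ 85.23786408 223.72252427] [  33  164  128  115 5150] 0.06103135173802717 19.665447 [ 0.4995198 -0.2974358] [ 0.45985222 -0.28402809] [ 0.57362722 -0.27740791]
w15 [228.2450154  233.31389725] face ((153.12396240234375, 262.4502258300781), (32.58911895751953, 50.78859329223633), 27.678083419799805) [135 237  33  43 765]
[ 0.5136369  -0.19407982  0.078     ]
handle [ 52.85578069 230.58700834] [   0  202   88   45 1678] 0.06163569223309553 -51.56737 [ 0.47318932 -0.29952812] [ 0.45503884 -0.27915378] [ 0.48931759 -0.31629054]
(array([ 0.82847984, -0.46920516, -0.55715283]), [np.float64(0.020383436854817596), np.float64(0.020383436854817676)])
```

View pics/w15.png

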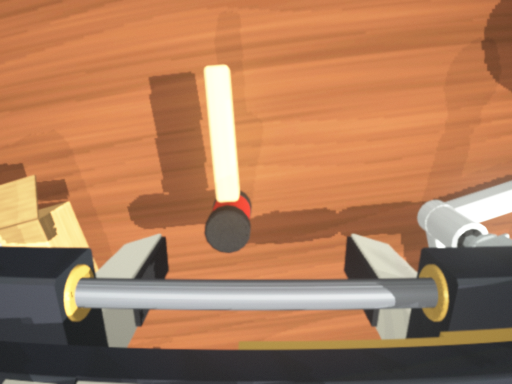

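```bash
python3 - <<'E'
from h import *
d=read_camera("wrist")
R=[]
for f,fc,hp in (("w14",(254,184),(249,80)),("w15",(228,229),(222,130))):
    z=np.load(f+".npz"); e=dict(d); e["T"]=z["T"]; c=z["c"].astype(int)
    print(c[fc[1],fc[0]],c[hp[1],hp[0]])
    g=z["c"].max(2)
    m=(g<95).astype(np.uint8)
    k=np.zeros_like(m); k[fc[1]-40:fc[1]+40,fc[0]-40:fc[0]+40]=1; m&=k
    n,l=cv2.connectedComponents(m); i=l[fc[1],fc[0]]
    h=cv2.convexHull(cv2.findNonZero((l==i).astype(np.uint8))); el=cv2.fitEllipse(h)
    print(f,"face",np.round(el[0],2),np.round(el[1],1),plane(e,el[0],.078).round(4)); R.append(ray(e,el[0]))
    m=(c[...,2]>125).astype(np.uint8); n,l,st,ce=cv2.connectedComponentsWithStats(m); i=l[hp[1],hp[0]]
    ys=np.unique(np.where(l==i)[0]); P=[];W=[]
    for y in ys[5:-8]:
        u=np.where(l[y]==i)[0]; a=plane(e,(u.min()-.5,y),.052);b=plane(e,(u.max()+.5,y),.052);P.append((a+b)[:2]/2);W.append(np.linalg.norm(a-b))
    v=cv2.fitLine(np.array(P,np.float32),cv2.DIST_HUBER,0,.01,.01).ravel()
    print("handle",st[i],np.median(W).round(4),np.degrees(np.arctan2(v[1],v[0])),P[0],P[-1])
print(tri(*R))
E
```

```text
[95 87 78] [255 255 237]Traceback (most recent call last):
  File "<stdin>", line 11, in <module>
cv2.error: OpenCV(4.12.0) /io/opencv/modules/imgproc/src/shapedescr.cpp:361: error: (-201:Incorrect size of input array) There should be at least 5 points to fit the ellipse in function 'fitEllipseNoDirect'
```

```bash
python3 - <<'E'
from h import *
d=read_camera("wrist")
R=[]
for f,fc,hp in (("w14",(254,184),(249,80)),("w15",(228,229),(222,130))):
    z=np.load(f+".npz"); e=dict(d); e["T"]=z["T"]; c=z["c"].astype(int)
    m=((c[...,0]-c[...,2]<45)&(c[...,0]<130)).astype(np.uint8)
    k=np.zeros_like(m); k[fc[1]-40:fc[1]+40,fc[0]-40:fc[0]+40]=1; m&=k
    m=cv2.morphologyEx(m,cv2.MORPH_OPEN,np.ones((3,3)))
    n,l=cv2.connectedComponents(m); i=l[fc[1],fc[0]]
    h=cv2.convexHull(cv2.findNonZero((l==i).astype(np.uint8))); el=cv2.fitEllipse(h)
    print(f,"face",np.round(el[0],2),np.round(el[1],1),plane(e,el[0],.078).round(4)); R.append(ray(e,el[0]))
    m=(c[...,2]>150).astype(np.uint8); n,l,st,ce=cv2.connectedComponentsWithStats(m); i=l[hp[1],hp[0]]
    ys=np.unique(np.where(l==i)[0]); P=[];W=[]
    for y in ys[5:-8]:
        u=np.where(l[y]==i)[0]; a=plane(e,(u.min()-.5,y),.052);b=plane(e,(u.max()+.5,y),.052);P.append((a+b)[:2]/2);W.append(np.linalg.norm(a-b))
    v=cv2.fitLine(np.array(P,np.float32),cv2.DIST_HUBER,0,.01,.01).ravel()
    print("handle",st[i],np.median(W).round(4),np.degrees(np.arctan2(v[1],v[0])),P[0],P[-1])
print(tri(*R))
E
```

```text
w14 face [253.79 183.35] [46.4 47.7] [ 0.4912 -0.121   0.078 ]
handle [ 231   11   34  146 3517] 0.0213 -4.113346 [ 0.35350888 -0.11091554] [ 0.46480833 -0.11858466]
w15 face [227.34 229.14] [45.  45.7] [ 0.4899 -0.1202  0.078 ]
handle [ 204   65   36  137 3373] 0.0226 -4.048921 [ 0.35372588 -0.11001911] [ 0.4638382  -0.11835114]
(array([ 0.49343129, -0.12138524,  0.06907961]), [np.float64(6.774348333886423e-05), np.float64(6.774348333885847e-05)])
```

The handle gives mallet x yaw = -4.1°, width 21–22.6 mm as it should be. The face triangulates low (0.069) because the cap's dark side blends into the mask, so the 78 mm height stands as a check together with the handle's 145 mm length, which puts the axis at (0.493, -0.1206). I'll align and descend to grip the head, jaws across the handle.

```bash
python3 -m jog '[{"delta_pos":[0.4,-0.35,0],"twist":[0,0,0.33],"fingers":91},{"delta_pos":[0.31,-0.29,-0.2],"twist":[0,0,0.3],"fingers":91},{"delta_pos":[0,0,-0.5],"twist":[0,0,0],"fingers":91},{"delta_pos":[0,0,-0.5],"twist":[0,0,0],"fingers":91},{"delta_pos":[0,0,-0.5],"twist":[0,0,0],"fingers":91},{"delta_pos":[0,0,0],"twist":[0,0,0],"fingers":91},{"delta_pos":[0,0,0],"twist":[0,0,0],"fingers":91}]'
python3 - <<'E'
from h import *
d=cam("wrist"); save(d,"w16.png"); M=Rr.from_euler("xyz",d["s"]["tool_rot"]).as_matrix()
print(d["s"]["tool_pos"],np.degrees(np.arctan2(M[1,1],M[0,1])), M[:,0])
print(proj(d,[[.493,-.1206,.078],[.493,-.1206,.0]]))
E
```

```text
time: 20.2
tool_pos: [0.4936, -0.1213, 0.2969]
tool_rot: [2.671, 1.57, 2.601]
contact_force: [0.5, -0.2, 0.5]
opening: 0.0912
[ 0.49363377 -0.12130052  0.29687911] 85.97559468632008 [-3.89867661e-04  2.33882987e-04 -9.99999897e-01]
[[258.63439636 226.17647159]
 [257.82014749 192.14651681]]
```

View pics/w16.png

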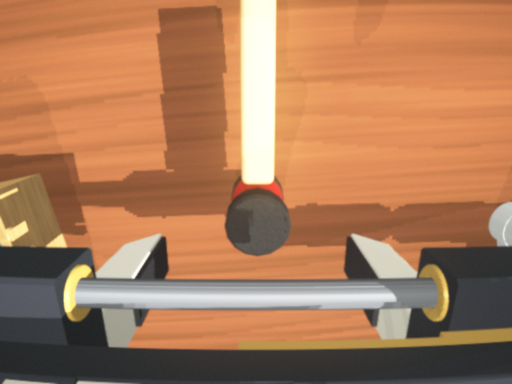

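The face is centred at about (258,224), as predicted. I'll descend and grip.

```bash
python3 -m jog '[{"delta_pos":[0,0,-0.5],"twist":[0,0,0],"fingers":91},{"delta_pos":[0,0,-0.5],"twist":[0,0,0],"fingers":91},{"delta_pos":[0,0,-0.5],"twist":[0,0,0],"fingers":91},{"delta_pos":[0,0,-0.44],"twist":[0,0,0],"fingers":91},{"delta_pos":[0,0,0],"twist":[0,0,0],"fingers":70},{"delta_pos":[0,0,0],"twist":[0,0,0],"fingers":50},{"delta_pos":[0,0,0],"twist":[0,0,0],"fingers":45},{"delta_pos":[0,0,0],"twist":[0,0,0],"fingers":40}]' 10
python3 -m jog '[{"delta_pos":[0,0,0],"twist":[0,0,0],"fingers":30},{"delta_pos":[0,0,0],"twist":[0,0,0],"fingers":25},{"delta_pos":[0,0,0],"twist":[0,0,0],"fingers":25}]' 10
python3 -m jog '[{"delta_pos":[0,0,0],"twist":[0,0,0],"fingers":25},{"delta_pos":[0,0,0],"twist":[0,0,0],"fingers":25},{"delta_pos":[0,0,0],"twist":[0,0,0],"fingers":25}]' 55
python3 - <<'E'
from h import *
d=cam("wrist"); save(d,"w17.png"); M=Rr.from_euler("xyz",d["s"]["tool_rot"]).as_matrix()
print(d["s"]["tool_pos"],np.degrees(np.arctan2(M[1,1],M[0,1])), d["s"]["contact_force"],d["s"]["opening"])
E
```

```text
time: 21.05
tool_pos: [0.4937, -0.1211, 0.2012]
tool_rot: [-0.296, 1.568, -0.366]
contact_force: [0.2, 0.4, -0.5]
opening: 0.0636
time: 21.35
tool_pos: [0.4932, -0.1209, 0.2001]
tool_rot: [0.263, 1.57, 0.192]
contact_force: [-0.6, 1.5, 2.3]
opening: 0.0418
time: 21.65
tool_pos: [0.4932, -0.1208, 0.2001]
tool_rot: [0.207, 1.57, 0.137]
contact_force: [-0.1, 1.4, 5.8]
opening: 0.0413
[ 0.4932309  -0.12083443  0.20008481] 85.99379444364173 [-0.09157531  1.38493654  5.8417542 ] 0.04134137218434757
```

View pics/w17.png

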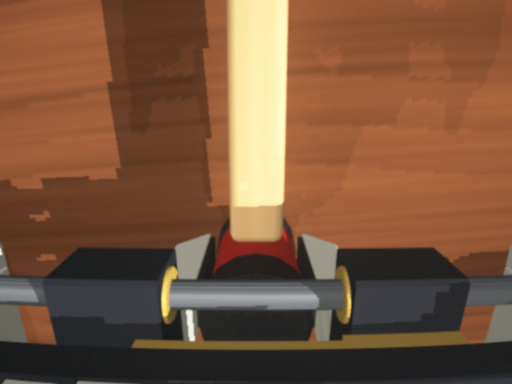

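Gripped on the head, opening 41.3 mm. I'll lift, check the weight, carry it to above the caster, and check the wheel's position from the earlier pictures.

```bash
python3 -m jog '[{"delta_pos":[0,0,0.1],"twist":[0,0,0],"fingers":25},{"delta_pos":[0,0,0.3],"twist":[0,0,0],"fingers":25},{"delta_pos":[0,0,0.6],"twist":[0,0,0],"fingers":25},{"delta_pos":[0,0,0.7],"twist":[0,0,0],"fingers":25},{"delta_pos":[0,0,0.8],"twist":[0,0,0],"fingers":25},{"delta_pos":[0,0,0.8],"twist":[0,0,0],"fingers":25},{"delta_pos":[0,0,0.7],"twist":[0,0,0],"fingers":25},{"delta_pos":[0,0,0.4],"twist":[0,0,0],"fingers":25}]'
python3 -m jog '[{"delta_pos":[0.1,0.3,0],"twist":[0,0,0],"fingers":25},{"delta_pos":[0.1,0.5,0],"twist":[0,0,0],"fingers":25},{"delta_pos":[0.1,0.5,0],"twist":[0,0,0],"fingers":25},{"delta_pos":[0,0,0],"twist":[0,0,0],"fingers":25},{"delta_pos":[0,0,0],"twist":[0,0,0],"fingers":25}]'
python3 - <<'E'
from h import *
F=[]
for i in range(3):
    d=cam("side"); F.append(d["s"]["contact_force"])
save(d,"sd18.png")
t=cam("top"); save(t,"tp18.png",(100,100,340,280),3); w=cam("wrist"); save(w,"w18.png")
M=Rr.from_euler("xyz",t["s"]["tool_rot"]).as_matrix()
print(t["s"]["tool_pos"],np.mean(F,0),t["s"]["torque"],t["s"]["opening"],M.round(4).tolist())
E
```

```text
time: 22.5
tool_pos: [0.493, -0.1209, 0.4223]
tool_rot: [-0.383, 1.568, -0.452]
contact_force: [-0.1, -0.5, -5.2]
opening: 0.0414
time: 23.0
tool_pos: [0.5079, -0.0556, 0.4191]
tool_rot: [-3.065, 1.569, -3.133]
contact_force: [-0.7, 0.3, -4.2]
opening: 0.0412
[ 0.50797035 -0.05655233  0.41937739] [-0.44468365  0.37240567 -4.95171085] [ 0.02459678 -0.01691619  0.0429051 ] 0.041400509139284926 [[-0.001, 0.0706, 0.9975], [-0.0, 0.9975, -0.0706], [-1.0, -0.0001, -0.001]]
```

View pics/sd18.png

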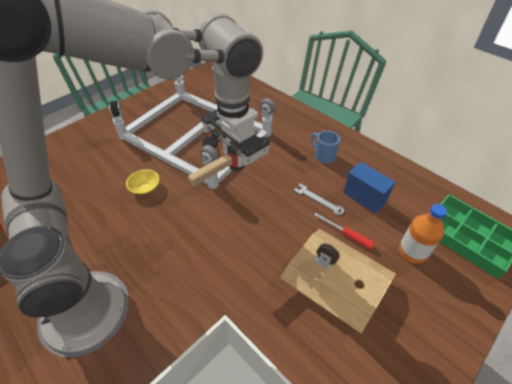

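View pics/tp18.png

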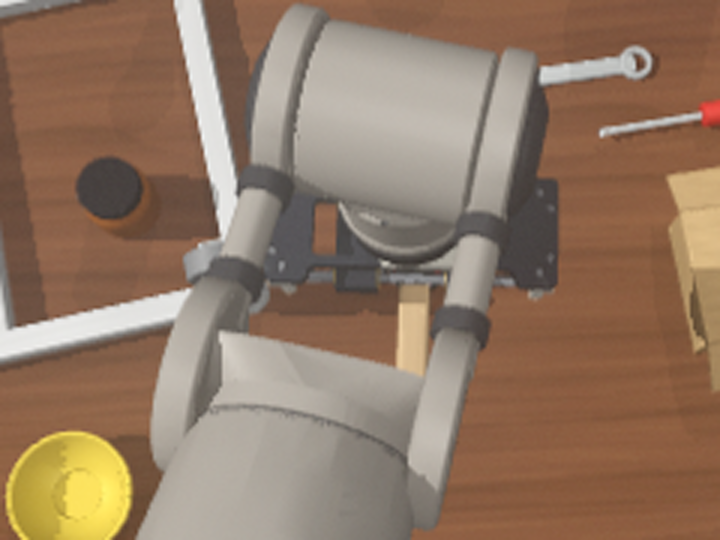

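View pics/w18.png

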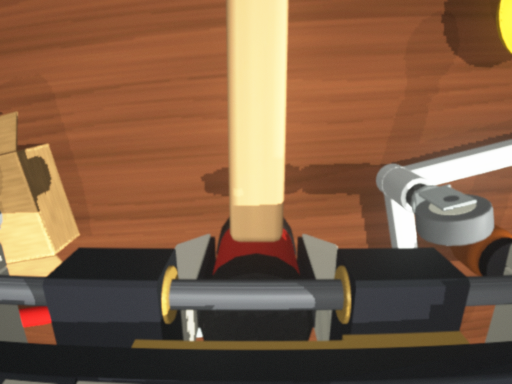

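```bash
python3 - <<'E'
from h import *
t=cam("top");s=cam("side");w=cam("wrist")
v=np.load("v14.npz")
O=np.array([.5376,.1061,.0960])
P=[O+[0,0,.043],O+[0,0,.073],O,[O[0],O[1],.075]]
# wheel circle in plane of caster x (yaw 100.9) and z, both faces
a=np.radians(10.9); ex=np.array([-np.sin(a),np.cos(a),0]);ey=np.array([np.cos(a),np.sin(a),0])
C=[[O+[0,0,.043]+.03*(np.cos(k)*ex+np.sin(k)*np.array([0,0,1]))+sgn*.011*ey for k in np.linspace(0,2*np.pi,40)] for sgn in(-1,1)]
ims=[]
for d,im,c,k in ((s,v["s"],(180,110,250,190),6),(t,v["t"],(140,160,210,240),6),(w,w["color"],(350,140,512,260),3)):
    x0,y0,x1,y1=c; q=cv2.resize(im[y0:y1,x0:x1,::-1],None,fx=k,fy=k,interpolation=cv2.INTER_CUBIC)
    for cc in C:
        pp=((proj(d,cc)-[x0,y0]+.5)*k).astype(np.int32); cv2.polylines(q,[pp],True,(0,0,255),1)
    for p in proj(d,P): cv2.circle(q,tuple(((p-[x0,y0]+.5)*k).astype(int)),3,(255,0,0),-1)
    ims.append(q)
cv2.imwrite("pics/ov1.png",np.hstack(ims[:2])[:600,:800]); cv2.imwrite("pics/ov2.png",ims[2])
E
```

```text
(no output)
```

View pics/ov1.png

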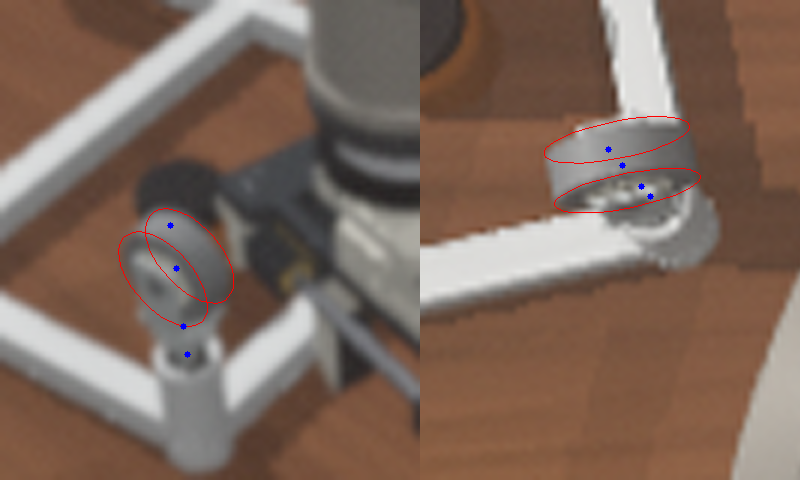

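View pics/ov2.png

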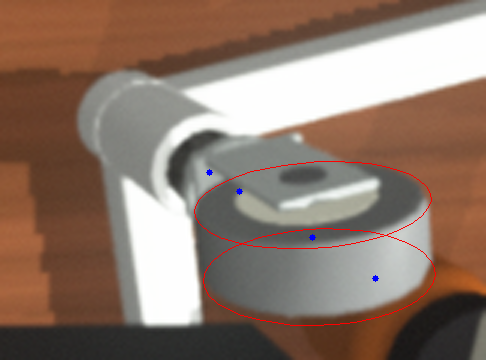

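The predicted wheel outline matches all three pictures to about a millimetre, so the caster stands upright on its axis. I'll move the mallet over it and come down to about 10 mm above.

```bash
python3 -m jog '[{"delta_pos":[0.1,0.4,0],"twist":[0,0,0],"fingers":25},{"delta_pos":[0.1,0.6,0],"twist":[0,0,0],"fingers":25},{"delta_pos":[0.1,0.6,0],"twist":[0,0,0],"fingers":25},{"delta_pos":[0.1,0.6,0],"twist":[0,0,0],"fingers":25},{"delta_pos":[0.1,0.6,0],"twist":[0,0,0],"fingers":25},{"delta_pos":[0.09,0.45,0],"twist":[0,0,0],"fingers":25},{"delta_pos":[0,0,0],"twist":[0,0,0],"fingers":25},{"delta_pos":[0,0,0],"twist":[0,0,0],"fingers":25}]'
python3 -m jog '[{"delta_pos":[0,0,-0.3],"twist":[0,0,0],"fingers":25},{"delta_pos":[0,0,-0.3],"twist":[0,0,0],"fingers":25},{"delta_pos":[0,0,-0.2],"twist":[0,0,0],"fingers":25},{"delta_pos":[0,0,0],"twist":[0,0,0],"fingers":25},{"delta_pos":[0,0,0],"twist":[0,0,0],"fingers":25}]'
python3 - <<'E'
from h import *
F=[]
for i in range(4):
    d=cam("side"); F.append(d["s"]["contact_force"])
save(d,"sd19.png",(160,80,270,200),5)
o=observe();M=Rr.from_euler("xyz",o["tool_rot"]).as_matrix()
print(o["time"],o["tool_pos"],np.mean(F,0),o["torque"],o["opening"],M[:,0].round(4))
E
```

```text
time: 24.2
tool_pos: [0.5376, 0.1067, 0.4195]
tool_rot: [-2.373, 1.57, -2.442]
contact_force: [0.2, -0.4, -4.3]
opening: 0.0414
time: 24.7
tool_pos: [0.5378, 0.1061, 0.3801]
tool_rot: [-0.02, 1.57, -0.091]
contact_force: [-0.6, -0.5, -4.3]
opening: 0.0418
24.9 [0.53776152 0.10648693 0.38049666] [-4.75814161e-04  9.54696079e-02 -4.74745766e+00] [0.02725636 0.05335417 0.01432634] 0.04170469442005457 [ 1.4e-03  1.0e-04 -1.0e+00]
```

View pics/sd19.png

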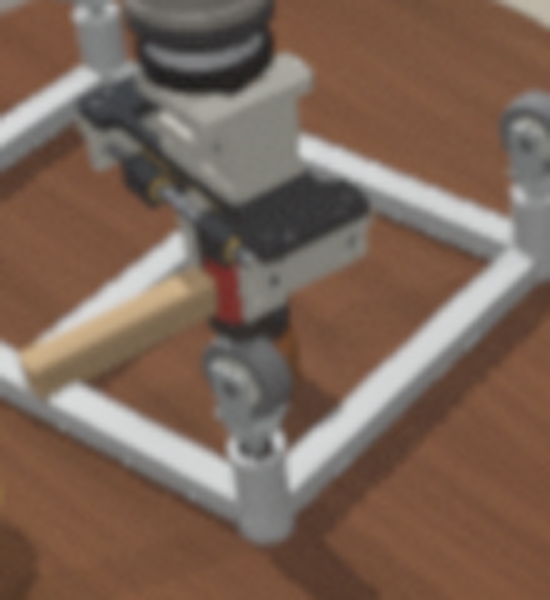

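```bash
python3 -m jog '[{"delta_pos":[0,0,-0.08],"twist":[0,0,0],"fingers":25},{"delta_pos":[0,0,-0.08],"twist":[0,0,0],"fingers":25},{"delta_pos":[0,0,0],"twist":[0,0,0],"fingers":25},{"delta_pos":[0,0,0],"twist":[0,0,0],"fingers":25}]'
python3 -m jog '[{"delta_pos":[0,0,-0.02],"twist":[0,0,0],"fingers":25},{"delta_pos":[0,0,-0.02],"twist":[0,0,0],"fingers":25},{"delta_pos":[0,0,0],"twist":[0,0,0],"fingers":25}]'
python3 -m jog '[{"delta_pos":[0,0,-0.02],"twist":[0,0,0],"fingers":25},{"delta_pos":[0,0,0],"twist":[0,0,0],"fingers":25}]'
python3 -m jog '[{"delta_pos":[0,0,-0.02],"twist":[0,0,0],"fingers":25},{"delta_pos":[0,0,0],"twist":[0,0,0],"fingers":25}]'
```

```text
time: 25.3
tool_pos: [0.5376, 0.1066, 0.3715]
tool_rot: [3.101, 1.57, 3.031]
contact_force: [-0.8, -0.4, -4.6]
opening: 0.0414
time: 25.6
tool_pos: [0.5376, 0.1066, 0.3696]
tool_rot: [2.824, 1.571, 2.754]
contact_force: [0.2, -0.1, -4.6]
opening: 0.0414
time: 25.8
tool_pos: [0.5377, 0.1066, 0.3688]
tool_rot: [0.416, 1.57, 0.346]
contact_force: [-0.4, -0.3, -3.2]
opening: 0.0412
time: 26.0
tool_pos: [0.5377, 0.1066, 0.3679]
tool_rot: [0.335, 1.57, 0.265]
contact_force: [0.3, 0.2, -2.4]
opening: 0.0411
```

```bash
python3 -m jog '[{"delta_pos":[0,0,-0.02],"twist":[0,0,0],"fingers":25},{"delta_pos":[0,0,0],"twist":[0,0,0],"fingers":25}]'
python3 -m jog '[{"delta_pos":[0,0,-0.02],"twist":[0,0,0],"fingers":25},{"delta_pos":[0,0,0],"twist":[0,0,0],"fingers":25}]'
python3 -m jog '[{"delta_pos":[0,0,-0.02],"twist":[0,0,0],"fingers":25},{"delta_pos":[0,0,0],"twist":[0,0,0],"fingers":25}]'
```

```text
time: 26.2
tool_pos: [0.5376, 0.1066, 0.3667]
tool_rot: [0.784, 1.571, 0.714]
contact_force: [-0.5, 0.1, -3.0]
opening: 0.0413
time: 26.4
tool_pos: [0.5376, 0.1066, 0.3656]
tool_rot: [2.38, 1.571, 2.31]
contact_force: [0.1, 0.4, -2.0]
opening: 0.041
time: 26.6
tool_pos: [0.5377, 0.1066, 0.3648]
tool_rot: [0.502, 1.571, 0.432]
contact_force: [-0.3, 0.9, -0.8]
opening: 0.0413
```

```bash
python3 -m jog '[{"delta_pos":[0,0,-0.02],"twist":[0,0,0],"fingers":25},{"delta_pos":[0,0,0],"twist":[0,0,0],"fingers":25}]'
python3 -m jog '[{"delta_pos":[0,0,-0.02],"twist":[0,0,0],"fingers":25},{"delta_pos":[0,0,0],"twist":[0,0,0],"fingers":25}]'
```

```text
time: 26.8
tool_pos: [0.5377, 0.1066, 0.364]
tool_rot: [0.195, 1.57, 0.125]
contact_force: [0.2, 0.4, 0.9]
opening: 0.0415
time: 27.0
tool_pos: [0.5378, 0.1066, 0.3632]
tool_rot: [0.212, 1.57, 0.142]
contact_force: [0.2, -0.6, 4.4]
opening: 0.041
```

```bash
python3 -m jog '[{"delta_pos":[0,0,-0.02],"twist":[0,0,0],"fingers":25},{"delta_pos":[0,0,0],"twist":[0,0,0],"fingers":25}]'
```

```text
time: 27.2
tool_pos: [0.5378, 0.1066, 0.3625]
tool_rot: [0.153, 1.569, 0.084]
contact_force: [-0.2, 0.5, 5.8]
opening: 0.0411
```

The bush has been met: total about 10 N and rising. Going on in half-millimetre steps.

```bash
python3 -m jog '[{"delta_pos":[0,0,-0.02],"twist":[0,0,0],"fingers":25},{"delta_pos":[0,0,0],"twist":[0,0,0],"fingers":25}]'
python3 -m jog '[{"delta_pos":[0,0,-0.01],"twist":[0,0,0],"fingers":25},{"delta_pos":[0,0,0],"twist":[0,0,0],"fingers":25}]'
```

```text
time: 27.4
tool_pos: [0.5379, 0.1066, 0.362]
tool_rot: [0.142, 1.568, 0.072]
contact_force: [0.0, 0.3, 7.4]
opening: 0.0413
time: 27.6
tool_pos: [0.5379, 0.1066, 0.3618]
tool_rot: [0.137, 1.567, 0.067]
contact_force: [-0.6, -0.7, 10.3]
opening: 0.0413
```

```bash
python3 -m jog '[{"delta_pos":[0,0,-0.01],"twist":[0,0,0],"fingers":25},{"delta_pos":[0,0,0],"twist":[0,0,0],"fingers":25}]'
python3 -m jog '[{"delta_pos":[0,0,-0.01],"twist":[0,0,0],"fingers":25},{"delta_pos":[0,0,0],"twist":[0,0,0],"fingers":25}]'
```

```text
time: 27.8
tool_pos: [0.538, 0.1066, 0.3616]
tool_rot: [0.137, 1.567, 0.068]
contact_force: [-0.9, -0.2, 11.0]
opening: 0.041
time: 28.0
tool_pos: [0.5381, 0.1066, 0.3614]
tool_rot: [0.135, 1.566, 0.065]
contact_force: [-0.9, -0.5, 12.4]
opening: 0.0417
```

```bash
python3 -m jog '[{"delta_pos":[0,0,-0.01],"twist":[0,0,0],"fingers":25},{"delta_pos":[0,0,0],"twist":[0,0,0],"fingers":25}]'
python3 -m jog '[{"delta_pos":[0,0,-0.01],"twist":[0,0,0],"fingers":25},{"delta_pos":[0,0,0],"twist":[0,0,0],"fingers":25}]'
python3 -m jog '[{"delta_pos":[0,0,-0.01],"twist":[0,0,0],"fingers":25},{"delta_pos":[0,0,0],"twist":[0,0,0],"fingers":25}]'
```

```text
time: 28.2
tool_pos: [0.5381, 0.1066, 0.3611]
tool_rot: [0.126, 1.566, 0.056]
contact_force: [-1.1, 0.1, 14.1]
opening: 0.0414
time: 28.4
tool_pos: [0.5381, 0.1066, 0.3608]
tool_rot: [0.129, 1.566, 0.059]
contact_force: [-1.7, 0.2, 14.4]
opening: 0.0413
time: 28.6
tool_pos: [0.5381, 0.1066, 0.3605]
tool_rot: [0.123, 1.565, 0.053]
contact_force: [-1.4, -0.7, 16.5]
opening: 0.0414
```

```bash
python3 - <<'E'
from h import *
F=[];Z=[]
for i in range(4):
    d=cam("side"); F.append(d["s"]["contact_force"]);Z.append(d["s"]["tool_pos"][2])
print(np.mean(F,0),np.mean(Z))
E
```

```text
[-1.39788091 -0.05178194 16.561502  ] 0.3605000736808269
```

```bash
python3 -m jog '[{"delta_pos":[0,0,-0.01],"twist":[0,0,0],"fingers":25},{"delta_pos":[0,0,0],"twist":[0,0,0],"fingers":25}]'
python3 -m jog '[{"delta_pos":[0,0,-0.01],"twist":[0,0,0],"fingers":25},{"delta_pos":[0,0,0],"twist":[0,0,0],"fingers":25}]'
python3 - <<'E'
from h import *
F=[];Z=[]
for i in range(4):
    d=cam("side"); F.append(d["s"]["contact_force"]);Z.append(d["s"]["tool_pos"][2])
print(np.mean(F,0),np.mean(Z),d["s"]["torque"])
save(d,"sd20.png",(160,80,270,200),5)
E
```

```text
time: 29.0
tool_pos: [0.5382, 0.1066, 0.3602]
tool_rot: [0.128, 1.565, 0.058]
contact_force: [-1.8, -0.5, 16.7]
opening: 0.0415
time: 29.2
tool_pos: [0.5382, 0.1066, 0.3598]
tool_rot: [0.125, 1.565, 0.055]
contact_force: [-1.7, -0.1, 17.6]
opening: 0.0413
[-1.39754891  0.35076974 18.12903248] 0.35980538111837385 [-0.07482554  0.39485563  0.03199893]
```

View pics/sd20.png

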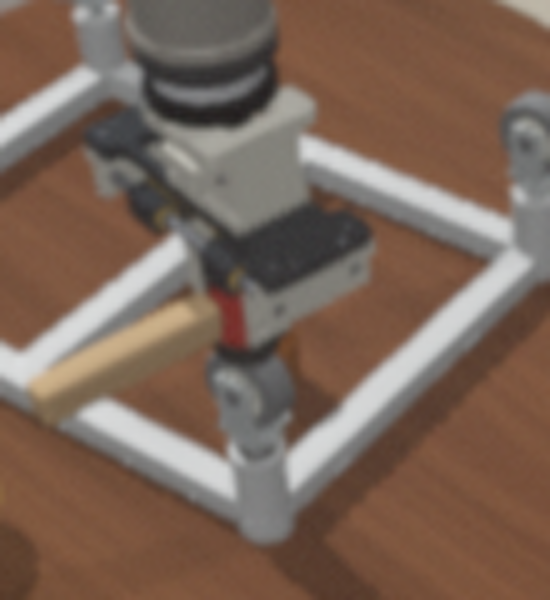

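```bash
python3 -m jog '[{"delta_pos":[0,0,-0.01],"twist":[0,0,0],"fingers":25},{"delta_pos":[0,0,0],"twist":[0,0,0],"fingers":25}]'
python3 -m jog '[{"delta_pos":[0,0,-0.01],"twist":[0,0,0],"fingers":25},{"delta_pos":[0,0,0],"twist":[0,0,0],"fingers":25},{"delta_pos":[0,0,0],"twist":[0,0,0],"fingers":25}]'
python3 - <<'E'
from h import *
F=[];Z=[]
for i in range(4):
    d=cam("side"); F.append(d["s"]["contact_force"]);Z.append(d["s"]["tool_pos"][2])
print(np.mean(F,0),np.mean(Z),d["s"]["torque"])
E
```

```text
time: 29.6
tool_pos: [0.5382, 0.1066, 0.3596]
tool_rot: [0.123, 1.564, 0.054]
contact_force: [-2.1, -0.7, 19.7]
opening: 0.0411
time: 29.9
tool_pos: [0.5383, 0.1066, 0.3592]
tool_rot: [0.122, 1.564, 0.052]
contact_force: [-1.5, -0.1, 19.4]
opening: 0.0412
[-1.89996606e+00 -1.56697865e-02  1.97804815e+01] 0.35918912683677695 [-0.03487469  0.42084222 -0.02211186]
```

```bash
python3 -m jog '[{"delta_pos":[0,0,-0.012],"twist":[0,0,0],"fingers":25},{"delta_pos":[0,0,0],"twist":[0,0,0],"fingers":25},{"delta_pos":[0,0,0],"twist":[0,0,0],"fingers":25}]'
python3 - <<'E'
from h import *
F=[];Z=[]
for i in range(4):
    d=cam("side"); F.append(d["s"]["contact_force"]);Z.append(d["s"]["tool_pos"][2])
print(np.mean(F,0),np.mean(Z),d["s"]["torque"])
E
python3 -m jog '[{"delta_pos":[0,0,0.06],"twist":[0,0,0],"fingers":25},{"delta_pos":[0,0,0.2],"twist":[0,0,0],"fingers":25},{"delta_pos":[0,0,0],"twist":[0,0,0],"fingers":25},{"delta_pos":[0,0,0],"twist":[0,0,0],"fingers":25},{"delta_pos":[0,0,0],"twist":[0,0,0],"fingers":25}]'
python3 - <<'E'
from h import *
F=[];Z=[]
for i in range(4):
    d=cam("side"); F.append(d["s"]["contact_force"]);Z.append(d["s"]["tool_pos"][2])
print(np.mean(F,0),np.mean(Z),d["s"]["torque"])
save(d,"sd21.png",(160,80,270,200),5)
E
```

```text
time: 30.4
tool_pos: [0.5383, 0.1066, 0.3589]
tool_rot: [0.124, 1.563, 0.054]
contact_force: [-2.2, 0.3, 22.1]
opening: 0.0413
[-1.99153058 -0.32592969 21.80407923] 0.35887202299183674 [-0.08716775  0.49245413  0.03730101]
time: 31.1
tool_pos: [0.5375, 0.1066, 0.3673]
tool_rot: [-3.064, 1.569, -3.134]
contact_force: [0.1, 0.0, -4.7]
opening: 0.0415
[ 0.34605608  0.16597125 -4.89759658] 0.3674417250173964 [ 0.01136576 -0.04368807  0.00254115]
```

View pics/sd21.png

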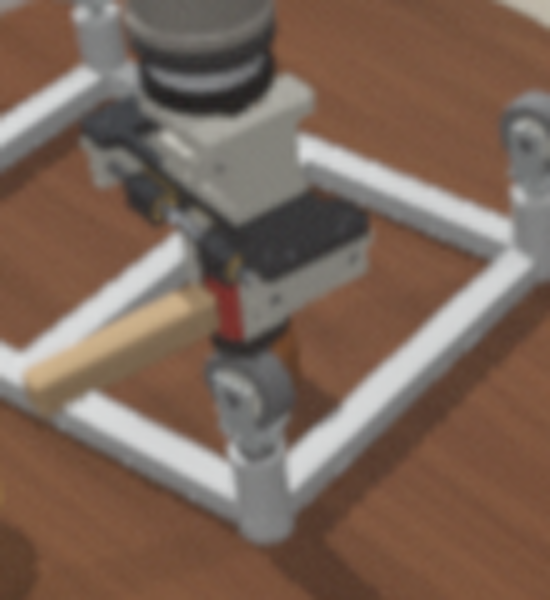

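First tap reached about 26.5 N in total (21.8 + 4.7). Now a second, gentle tap to see whether it still goes deeper.

```bash
python3 -m jog '[{"delta_pos":[0,0,-0.07],"twist":[0,0,0],"fingers":25},{"delta_pos":[0,0,-0.05],"twist":[0,0,0],"fingers":25},{"delta_pos":[0,0,0],"twist":[0,0,0],"fingers":25},{"delta_pos":[0,0,0],"twist":[0,0,0],"fingers":25}]'
python3 -m jog '[{"delta_pos":[0,0,-0.02],"twist":[0,0,0],"fingers":25},{"delta_pos":[0,0,0],"twist":[0,0,0],"fingers":25}]'
python3 -m jog '[{"delta_pos":[0,0,-0.02],"twist":[0,0,0],"fingers":25},{"delta_pos":[0,0,0],"twist":[0,0,0],"fingers":25}]'
```

```text
time: 31.7
tool_pos: [0.5376, 0.1066, 0.362]
tool_rot: [2.94, 1.571, 2.87]
contact_force: [0.5, 0.4, -4.9]
opening: 0.0418
time: 31.9
tool_pos: [0.5376, 0.1066, 0.3611]
tool_rot: [2.024, 1.571, 1.954]
contact_force: [0.5, -0.0, -4.7]
opening: 0.0414
time: 32.1
tool_pos: [0.5376, 0.1066, 0.36]
tool_rot: [2.732, 1.571, 2.662]
contact_force: [-0.2, -0.1, -4.5]
opening: 0.0414
```

```bash
python3 -m jog '[{"delta_pos":[0,0,-0.02],"twist":[0,0,0],"fingers":25},{"delta_pos":[0,0,0],"twist":[0,0,0],"fingers":25}]'
```

```text
time: 32.3
tool_pos: [0.5376, 0.1066, 0.3592]
tool_rot: [0.489, 1.571, 0.419]
contact_force: [-0.1, -0.2, -3.8]
opening: 0.0414
```

```bash
python3 -m jog '[{"delta_pos":[0,0,-0.02],"twist":[0,0,0],"fingers":25},{"delta_pos":[0,0,0],"twist":[0,0,0],"fingers":25}]'
python3 -m jog '[{"delta_pos":[0,0,-0.02],"twist":[0,0,0],"fingers":25},{"delta_pos":[0,0,0],"twist":[0,0,0],"fingers":25}]'
```

```text
time: 32.5
tool_pos: [0.5378, 0.1066, 0.3591]
tool_rot: [0.167, 1.569, 0.097]
contact_force: [-0.7, -0.4, 2.8]
opening: 0.0416
time: 32.7
tool_pos: [0.5379, 0.1066, 0.359]
tool_rot: [0.127, 1.567, 0.057]
contact_force: [-2.0, -1.0, 8.6]
opening: 0.0416
```

```bash
python3 -m jog '[{"delta_pos":[0,0,-0.01],"twist":[0,0,0],"fingers":25},{"delta_pos":[0,0,0],"twist":[0,0,0],"fingers":25}]'
```

```text
time: 32.9
tool_pos: [0.5379, 0.1066, 0.359]
tool_rot: [0.129, 1.567, 0.06]
contact_force: [-1.8, -0.2, 11.7]
opening: 0.0414
```

```bash
python3 -m jog '[{"delta_pos":[0,0,-0.02],"twist":[0,0,0],"fingers":25},{"delta_pos":[0,0,0],"twist":[0,0,0],"fingers":25}]'
python3 -m jog '[{"delta_pos":[0,0,-0.01],"twist":[0,0,0],"fingers":25},{"delta_pos":[0,0,0],"twist":[0,0,0],"fingers":25}]'
python3 - <<'E'
from h import *
F=[];Z=[]
for i in range(4):
    d=cam("side"); F.append(d["s"]["contact_force"]);Z.append(d["s"]["tool_pos"][2])
print(np.mean(F,0),np.mean(Z),d["s"]["torque"])
E
```

```text
time: 33.1
tool_pos: [0.5382, 0.1066, 0.3588]
tool_rot: [0.122, 1.565, 0.052]
contact_force: [-1.6, -0.7, 15.8]
opening: 0.0412
time: 33.3
tool_pos: [0.5382, 0.1066, 0.3587]
tool_rot: [0.118, 1.564, 0.048]
contact_force: [-2.9, -0.4, 18.6]
opening: 0.0419
[-2.74470412 -0.57386661 18.24533908] 0.35874976213073567 [-0.10928031  0.63390645  0.04212363]
```

```bash
python3 -m jog '[{"delta_pos":[0,0,-0.01],"twist":[0,0,0],"fingers":25},{"delta_pos":[0,0,0],"twist":[0,0,0],"fingers":25}]'
python3 - <<'E'
from h import *
F=[];Z=[]
for i in range(4):
    d=cam("side"); F.append(d["s"]["contact_force"]);Z.append(d["s"]["tool_pos"][2])
print(np.mean(F,0),np.mean(Z),d["s"]["torque"])
E
```

```text
time: 33.7
tool_pos: [0.5383, 0.1066, 0.3586]
tool_rot: [0.12, 1.563, 0.05]
contact_force: [-3.0, -0.2, 20.0]
opening: 0.0417
[-2.9008679  -0.6638694  20.30517268] 0.3585802770092717 [-0.11678633  0.69291263 -0.0183064 ]
```

```bash
python3 -m jog '[{"delta_pos":[0,0,-0.01],"twist":[0,0,0],"fingers":25},{"delta_pos":[0,0,0],"twist":[0,0,0],"fingers":25}]'
python3 - <<'E'
from h import *
F=[];Z=[]
for i in range(6):
    d=cam("side"); F.append(d["s"]["contact_force"]);Z.append(d["s"]["tool_pos"][2])
print(np.mean(F,0),np.array(F)[:,2].round(1),np.mean(Z),d["s"]["torque"])
E
```

```text
time: 34.1
tool_pos: [0.5384, 0.1066, 0.3584]
tool_rot: [0.117, 1.562, 0.048]
contact_force: [-4.0, -0.6, 22.0]
opening: 0.0411
[-2.77848114 -0.45601005 21.44156343] [22.  21.6 22.2 21.7 20.4 20.9] 0.35838311588862726 [-0.15133981  0.63985647 -0.01816125]
```

```bash
python3 -m jog '[{"delta_pos":[0,0,0.06],"twist":[0,0,0],"fingers":25},{"delta_pos":[0,0,0.1],"twist":[0,0,0],"fingers":25},{"delta_pos":[0,0,0],"twist":[0,0,0],"fingers":25},{"delta_pos":[0,0,0],"twist":[0,0,0],"fingers":25}]'
python3 -m jog '[{"delta_pos":[0,0,-0.05],"twist":[0,0,0],"fingers":25},{"delta_pos":[0,0,0],"twist":[0,0,0],"fingers":25},{"delta_pos":[0,0,0],"twist":[0,0,0],"fingers":25}]'
python3 -m jog '[{"delta_pos":[0,0,-0.02],"twist":[0,0,0],"fingers":25},{"delta_pos":[0,0,0],"twist":[0,0,0],"fingers":25}]'
python3 - <<'E'
from h import *
d=cam("side");d=cam("side");print(d["s"]["contact_force"],d["s"]["tool_pos"])
save(d,"sd22.png",(160,80,270,200),5)
E
```

```text
time: 34.8
tool_pos: [0.5375, 0.1066, 0.3614]
tool_rot: [-3.093, 1.569, 3.12]
contact_force: [0.2, -1.0, -5.3]
opening: 0.0412
time: 35.1
tool_pos: [0.5376, 0.1066, 0.3592]
tool_rot: [-3.115, 1.57, 3.098]
contact_force: [0.3, 0.3, -4.6]
opening: 0.0412
time: 35.3
tool_pos: [0.5376, 0.1066, 0.3588]
tool_rot: [0.496, 1.571, 0.426]
contact_force: [0.5, -0.1, -3.4]
opening: 0.0412
[-0.79479195 -0.5937925  -2.92354173] [0.53763088 0.10659356 0.35873243]
```

```bash
python3 -m jog '[{"delta_pos":[0,0,-0.02],"twist":[0,0,0],"fingers":25},{"delta_pos":[0,0,-0.02],"twist":[0,0,0],"fingers":25},{"delta_pos":[0,0,0],"twist":[0,0,0],"fingers":25}]'
python3 -m jog '[{"delta_pos":[0,0,-0.02],"twist":[0,0,0],"fingers":25},{"delta_pos":[0,0,-0.01],"twist":[0,0,0],"fingers":25},{"delta_pos":[0,0,0],"twist":[0,0,0],"fingers":25}]'
```

```text
time: 35.7
tool_pos: [0.5378, 0.1066, 0.3585]
tool_rot: [0.131, 1.568, 0.061]
contact_force: [-1.9, -0.6, 8.2]
opening: 0.0413
time: 36.0
tool_pos: [0.538, 0.1066, 0.3584]
tool_rot: [0.119, 1.565, 0.049]
contact_force: [-3.3, -0.6, 14.9]
opening: 0.041
```

```bash
python3 -m jog '[{"delta_pos":[0,0,-0.01],"twist":[0,0,0],"fingers":25},{"delta_pos":[0,0,0],"twist":[0,0,0],"fingers":25},{"delta_pos":[0,0,0],"twist":[0,0,0],"fingers":25}]'
```

```text
time: 36.3
tool_pos: [0.5381, 0.1066, 0.3584]
tool_rot: [0.119, 1.564, 0.049]
contact_force: [-4.1, -0.9, 17.3]
opening: 0.0413
```

```bash
python3 -m jog '[{"delta_pos":[0,0,-0.015],"twist":[0,0,0],"fingers":25},{"delta_pos":[0,0,0],"twist":[0,0,0],"fingers":25},{"delta_pos":[0,0,0],"twist":[0,0,0],"fingers":25}]'
python3 - <<'E'
from h import *
F=[];Z=[]
for i in range(5):
    d=cam("side"); F.append(d["s"]["contact_force"]);Z.append(d["s"]["tool_pos"][2])
print(np.mean(F,0),np.array(F)[:,2].round(1),np.mean(Z),d["s"]["torque"])
E
```

```text
time: 36.6
tool_pos: [0.5383, 0.1066, 0.3582]
tool_rot: [0.123, 1.563, 0.054]
contact_force: [-2.8, -1.0, 19.7]
opening: 0.041
[-3.16048521 -0.7657679  19.83517447] [19.7 19.4 20.3 20.3 19.6] 0.35815713633368357 [-0.07281528  0.76950267 -0.02054464]
```

```bash
python3 -m jog '[{"delta_pos":[0,0,-0.01],"twist":[0,0,0],"fingers":25},{"delta_pos":[0,0,0],"twist":[0,0,0],"fingers":25},{"delta_pos":[0,0,0],"twist":[0,0,0],"fingers":25}]'
python3 - <<'E'
from h import *
F=[];Z=[];I=[]
for i in range(6):
    d=cam("side"); F.append(d["s"]["contact_force"]);Z.append(d["s"]["tool_pos"][2]);I.append(d["color"])
print(np.mean(F,0),np.array(F)[:,2].round(1),np.array(Z).round(5))
np.savez("tap3.npz",I=np.array(I))
# shifts vs after-tap-1 (sd21) and mid tap(sd20) : from saved 5x crops
now=cv2.resize(np.mean(I,0).astype(np.uint8)[80:200,160:270,::-1],None,fx=5,fy=5,interpolation=cv2.INTER_CUBIC)
def sh(a,b,x0,y0,x1,y1):
    f=lambda q:cv2.cvtColor(q,cv2.COLOR_BGR2GRAY).astype(np.float32)[y0:y1,x0:x1]
    A,B=f(a),f(b); w=cv2.createHanningWindow((x1-x0,y1-y0),cv2.CV_32F); s,r=cv2.phaseCorrelate(A,B,w); return np.round(np.array(s)/5,2),round(r,2)
for n in ("sd20","sd21","sd22"):
    a=cv2.imread(f"pics/{n}.png")
    print(n,"wheel",sh(a,now,195,345,300,460),"stub",sh(a,now,215,450,310,560),"grip",sh(a,now,80,60,380,300),"head",sh(a,now,195,270,300,360))
E
```

```text
time: 37.15
tool_pos: [0.5383, 0.1066, 0.3581]
tool_rot: [0.119, 1.562, 0.049]
contact_force: [-4.7, -0.7, 23.3]
opening: 0.0411
[-4.13175119 -0.40808361 23.2121153 ] [23.3 23.3 22.6 23.4 23.7 23. ] [0.35812 0.35811 0.35811 0.35811 0.35811 0.35812]
sd20 wheel (array([-0.01,  0.01]), 0.56) stub (array([-0.01,  0.  ]), 0.84) grip (array([0.02, 0.01]), 0.45) head (array([0.02, 0.05]), 0.45)
sd21 wheel (array([0.91, 0.  ]), 0.29) stub (array([-0.  ,  0.03]), 0.8) grip (array([1.04, 2.94]), 0.2) head (array([1.22, 0.03]), 0.09)
sd22 wheel (array([ 0.67, -0.02]), 0.37) stub (array([-0.  , -0.01]), 0.83) grip (array([0.01, 0.01]), 0.55) head (array([ 0.94, -0.02]), 0.45)
```

At 28 N in total (23.2 + 4.75) it went only 0.05 mm further and held still, so it goes no deeper. I'll lift off and take the mallet back to its free place on the table.

```bash
python3 -m jog '[{"delta_pos":[0,0,0.06],"twist":[0,0,0],"fingers":25},{"delta_pos":[0,0,0.2],"twist":[0,0,0],"fingers":25},{"delta_pos":[0,0,0.4],"twist":[0,0,0],"fingers":25},{"delta_pos":[0,0,0.4],"twist":[0,0,0],"fingers":25},{"delta_pos":[0,0,0.2],"twist":[0,0,0],"fingers":25},{"delta_pos":[-0.1,-0.4,0],"twist":[0,0,0],"fingers":25},{"delta_pos":[-0.1,-0.6,0],"twist":[0,0,0],"fingers":25},{"delta_pos":[-0.1,-0.6,0],"twist":[0,0,0],"fingers":25}]'
python3 -m jog '[{"delta_pos":[-0.1,-0.6,0],"twist":[0,0,0],"fingers":25},{"delta_pos":[-0.1,-0.6,0],"twist":[0,0,0],"fingers":25},{"delta_pos":[-0.1,-0.6,0],"twist":[0,0,0],"fingers":25},{"delta_pos":[-0.1,-0.6,0],"twist":[0,0,0],"fingers":25},{"delta_pos":[-0.1,-0.5,0],"twist":[0,0,0],"fingers":25},{"delta_pos":[0,0,0],"twist":[0,0,0],"fingers":25},{"delta_pos":[0,0,0],"twist":[0,0,0],"fingers":25}]'
python3 - <<'E'
from h import *
t=cam("top"); s=cam("side"); w=cam("wrist"); np.savez("v23.npz",t=t["color"],s=s["color"],w=w["color"],T=w["T"])
M=Rr.from_euler("xyz",t["s"]["tool_rot"]).as_matrix()
print(t["s"]["tool_pos"],t["s"]["contact_force"],M.round(4).tolist())
# where the wheel is now: overlay matching by wheel silhouette; grey mask in side view
O=np.array([.5376,.1061,.0853]); print("expected px side/top of wheel centre", proj(s,[O+[0,0,.043]]),proj(t,[O+[0,0,.043]]))
v=np.load("v14.npz")
def sh(a,b,x0,y0,x1,y1):
    f=lambda q:cv2.cvtColor(q,cv2.COLOR_RGB2GRAY).astype(np.float32)[y0:y1,x0:x1]
    w=cv2.createHanningWindow((x1-x0,y1-y0),cv2.CV_32F); s_,r=cv2.phaseCorrelate(f(a),f(b),w); return np.round(s_,2),round(r,2)
print("shift since set: side",sh(v["s"],s["color"],196,140,222,172),"top",sh(v["t"],t["color"],158,172,192,202))
O0=np.array([.5376,.1061,.0960+.043]); print("expected", proj(s,[O0-[0,0,.0107]])-proj(s,[O0]),proj(t,[O0-[0,0,.0107]])-proj(t,[O0]))
E
```

```text
time: 38.25
tool_pos: [0.5223, 0.0261, 0.4158]
tool_rot: [3.066, 1.57, 2.998]
contact_force: [0.1, -0.4, -5.3]
opening: 0.0415
time: 38.95
tool_pos: [0.4975, -0.1188, 0.4159]
tool_rot: [2.46, 1.569, 2.389]
contact_force: [0.4, 0.5, -4.4]
opening: 0.0417
[ 0.49749929 -0.11876666  0.41585191] [ 0.36375786  0.48561312 -4.38598479] [[-0.0011, 0.0714, 0.9974], [0.001, 0.9974, -0.0714], [-1.0, 0.0009, -0.0011]]
expected px side/top of wheel centre [[209.18083887 156.66644051]] [[174.06626221 188.02423736]]
shift since set: side (array([0.97, 1.88]), 0.78) top (array([0.44, 0.07]), 1.06)
expected [[0.31809814 2.48466544]] [[0.80491646 0.90351987]]
```

The caster stayed in, and its vertical shift in the side view is consistent with having gone about 10 mm deeper. Now lowering the mallet.

```bash
python3 -m jog '[{"delta_pos":[0,0,-0.4],"twist":[0,0,0],"fingers":25},{"delta_pos":[0,0,-0.6],"twist":[0,0,0],"fingers":25},{"delta_pos":[0,0,-0.7],"twist":[0,0,0],"fingers":25},{"delta_pos":[0,0,-0.7],"twist":[0,0,0],"fingers":25},{"delta_pos":[0,0,-0.7],"twist":[0,0,0],"fingers":25},{"delta_pos":[0,0,-0.6],"twist":[0,0,0],"fingers":25},{"delta_pos":[0,0,-0.3],"twist":[0,0,0],"fingers":25},{"delta_pos":[0,0,-0.16],"twist":[0,0,0],"fingers":25}]'
python3 -m jog '[{"delta_pos":[0,0,0],"twist":[0,0,0],"fingers":25},{"delta_pos":[0,0,0],"twist":[0,0,0],"fingers":25}]'
python3 -m jog '[{"delta_pos":[0,0,-0.03],"twist":[0,0,0],"fingers":25},{"delta_pos":[0,0,0],"twist":[0,0,0],"fingers":25},{"delta_pos":[0,0,0],"twist":[0,0,0],"fingers":25}]'
```

```text
time: 39.9
tool_pos: [0.4976, -0.1175, 0.2068]
tool_rot: [2.757, 1.568, 2.688]
contact_force: [0.1, 0.3, -3.6]
opening: 0.0416
time: 40.1
tool_pos: [0.4982, -0.1182, 0.2092]
tool_rot: [-0.234, 1.569, -0.303]
contact_force: [-0.9, -0.2, -5.0]
opening: 0.0414
time: 40.4
tool_pos: [0.4977, -0.1185, 0.2075]
tool_rot: [-0.219, 1.57, -0.289]
contact_force: [0.3, 0.4, -4.2]
opening: 0.0413
```

```bash
python3 -m jog '[{"delta_pos":[0,0,-0.06],"twist":[0,0,0],"fingers":25},{"delta_pos":[0,0,-0.04],"twist":[0,0,0],"fingers":25},{"delta_pos":[0,0,0],"twist":[0,0,0],"fingers":25},{"delta_pos":[0,0,0],"twist":[0,0,0],"fingers":25}]'
python3 -m jog '[{"delta_pos":[0,0,-0.02],"twist":[0,0,0],"fingers":25},{"delta_pos":[0,0,0],"twist":[0,0,0],"fingers":25}]'
python3 -m jog '[{"delta_pos":[0,0,-0.02],"twist":[0,0,0],"fingers":25},{"delta_pos":[0,0,0],"twist":[0,0,0],"fingers":25}]'
python3 -m jog '[{"delta_pos":[0,0,-0.01],"twist":[0,0,0],"fingers":25},{"delta_pos":[0,0,0],"twist":[0,0,0],"fingers":25}]'
```

```text
time: 40.8
tool_pos: [0.4976, -0.1184, 0.2017]
tool_rot: [2.551, 1.57, 2.481]
contact_force: [-0.3, -0.4, -4.4]
opening: 0.0412
time: 41.0
tool_pos: [0.4976, -0.1184, 0.2008]
tool_rot: [2.216, 1.571, 2.146]
contact_force: [0.3, -0.9, -4.7]
opening: 0.0414
time: 41.2
tool_pos: [0.4977, -0.1184, 0.2001]
tool_rot: [0.011, 1.57, -0.059]
contact_force: [-0.4, 0.0, -2.4]
opening: 0.0412
time: 41.4
tool_pos: [0.4977, -0.1184, 0.2001]
tool_rot: [-0.174, 1.57, -0.244]
contact_force: [-2.3, 1.2, 5.4]
opening: 0.0413
```

The mallet's face touches the table at TCP z = 0.2001, the same as at pick-up, so it never slipped in the grip. Releasing.

```bash
python3 -m jog '[{"delta_pos":[0,0,0.01],"twist":[0,0,0],"fingers":25},{"delta_pos":[0,0,0],"twist":[0,0,0],"fingers":40},{"delta_pos":[0,0,0],"twist":[0,0,0],"fingers":44},{"delta_pos":[0,0,0],"twist":[0,0,0],"fingers":50},{"delta_pos":[0,0,0],"twist":[0,0,0],"fingers":65},{"delta_pos":[0,0,0],"twist":[0,0,0],"fingers":80},{"delta_pos":[0,0,0],"twist":[0,0,0],"fingers":80}]' 10
python3 -m jog '[{"delta_pos":[0,0,0.2],"twist":[0,0,0],"fingers":80},{"delta_pos":[0,0,0.5],"twist":[0,0,0],"fingers":80},{"delta_pos":[0,0,0.7],"twist":[0,0,0],"fingers":80},{"delta_pos":[0,0,0.8],"twist":[0,0,0],"fingers":91},{"delta_pos":[0,0,0.8],"twist":[0,0,0],"fingers":91},{"delta_pos":[0,0,0.7],"twist":[0,0,0],"fingers":91},{"delta_pos":[0,0,0],"twist":[0,0,0],"fingers":91}]'
python3 -m jog '[{"delta_pos":[-0.6,0,0],"twist":[0,0,0],"fingers":91},{"delta_pos":[-0.6,0,0],"twist":[0,0,0],"fingers":91},{"delta_pos":[-0.3,0,0],"twist":[0,0,0],"fingers":91},{"delta_pos":[0,0,0],"twist":[0,0,0],"fingers":91},{"delta_pos":[0,0,0],"twist":[0,0,0],"fingers":91}]'
python3 - <<'E'
from h import *
t=cam("top"); s=cam("side"); w=cam("wrist"); np.savez("v30.npz",t=t["color"],s=s["color"],w=w["color"],T=w["T"])
print(t["s"]["time"],t["s"]["tool_pos"],t["s"]["contact_force"],t["s"]["opening"])
try: save(w,"w30.png")
except Exception as e: print(e)
c=w["color"].astype(int)
fc=proj(w,[.4975,-.1185,.078])[0]; print("face expected",fc)
m=((c[...,0]-c[...,2]<45)&(c[...,0]<130)).astype(np.uint8)
x,y=fc.astype(int); k=np.zeros_like(m); k[max(0,y-45):y+45,x-45:x+45]=1; m=cv2.morphologyEx(m&k,cv2.MORPH_OPEN,np.ones((3,3)))
n,l,st,ce=cv2.connectedComponentsWithStats(m)
for i in range(1,n): print("dark comp",st[i],ce[i].round(1),plane(w,ce[i],.078).round(4))
m=(c[...,2]>150).astype(np.uint8); n,l,st,ce=cv2.connectedComponentsWithStats(m)
ph=proj(w,[.42,-.113,.052])[0]; i=l[int(ph[1]),int(ph[0])]; print("handle",i,st[i],ce[i],plane(w,ce[i],.052))
# caster wheel in side view: wheel light/dark grey blob extents on the table-brown background
for nm,d,box in (("side",s,(190,135,232,182)),("top",t,(150,165,195,205))):
    im=d["color"].astype(int); x0,y0,x1,y1=box; p=im[y0:y1,x0:x1]; g=(p.max(2)-p.min(2)<22)&(p.max(2)>70)&(p.max(2)<185)
    n,l,st,ce=cv2.connectedComponentsWithStats(g.astype(np.uint8)); i=1+np.argmax(st[1:,4]); print(nm,st[i][:2]+[x0,y0],st[i][2:],(ce[i]+[x0,y0]).round(1))
E
```

```text
time: 42.1
tool_pos: [0.4977, -0.1184, 0.1999]
tool_rot: [0.906, 1.571, 0.837]
contact_force: [0.1, 0.1, -0.2]
opening: 0.0694
time: 42.8
tool_pos: [0.4982, -0.1186, 0.3907]
tool_rot: [-0.305, 1.56, -0.374]
contact_force: [0.1, 0.8, -0.1]
opening: 0.0908
time: 43.3
tool_pos: [0.4228, -0.1185, 0.3852]
tool_rot: [-0.128, 1.57, -0.199]
contact_force: [1.6, 0.2, 0.3]
opening: 0.0912
43.3 [ 0.42284158 -0.11848787  0.38516834] [1.62916077 0.22922738 0.32972066] 0.09117481024206736
face expected [262.59509891 265.91573515]
dark comp [ 217  240   90   43 1710] [261.5 264. ] [ 0.4954 -0.1194  0.078 ]
handle 2 [ 251  106   24  128 2944] [262.21195652 168.11311141] [ 0.41025216 -0.11271922  0.052     ]
side [190 147] [ 42  35 779] [212.5 167.6]
top [162 165] [ 28  40 498] [176.6 190.6]
```

The mallet stands at (0.497, -0.119) with its handle where expected. For the caster I'll run a numeric check of shift and rotation since it was set, in both fixed views.

```bash
python3 - <<'E'
from h import *
t=cam("top"); s=cam("side"); v=np.load("v14.npz"); e=np.load("v30.npz")
O0=np.array([.5376,.1061,.0960])
for nm,d,k,poly in (("side",s,"s",None),("top",t,"t",None)):
    g=lambda q:cv2.GaussianBlur(cv2.cvtColor(q,cv2.COLOR_RGB2GRAY),(3,3),0).astype(np.float32)
    a=np.radians(10.9); ex=np.array([-np.sin(a),np.cos(a),0]);ey=np.array([np.cos(a),np.sin(a),0])
    C=np.array([O0+[0,0,.043]+.03*(np.cos(q)*ex+np.sin(q)*np.array([0,0,1]))+sg*.011*ey for q in np.linspace(0,6.28,40) for sg in(-1,1)])
    hull=cv2.convexHull(proj(d,C).astype(np.float32)).astype(np.int32)
    m=np.zeros((384,512),np.uint8); cv2.fillPoly(m,[hull],255); m=cv2.dilate(m,np.ones((3,3)))
    W=np.eye(2,3,dtype=np.float32)
    if nm=="side": W[1,2]=2
    try:
        cc,W=cv2.findTransformECC(g(v[k]),g(e[k]),W,cv2.MOTION_EUCLIDEAN,(3,200,1e-6),m,3)
        c0=proj(d,[O0+[0,0,.043]])[0]; c1=W@np.r_[c0,1]
        print(nm,"cc",round(cc,3),"centre shift",(c1-c0).round(2),"rot deg",np.degrees(np.arctan2(W[1,0],W[0,0])).round(2),"expected shift",(proj(d,[O0+[0,0,.043-.0107]])[0]-c0).round(2))
        np.save(nm+"c.npy",c1)
    except Exception as x: print(nm,x)
p,er=tri(ray(s,np.load("sidec.npy")),ray(t,np.load("topc.npy"))); print("wheel centre now",p.round(4),er)
# unchanged scene elsewhere
print("jar/bowl/etc diffs:")
z=np.load("v0.npz")
for n,(x,y) in {"jar":(137,162),"bowl":(123,265),"wrench":(288,125),"screwdriver":(350,136),"black":(362,185),"fitted":(150,68)}.items():
    A=cv2.cvtColor(z["t"],cv2.COLOR_RGB2GRAY).astype(np.float32)[max(0,y-20):y+20,x-20:x+20];B=cv2.cvtColor(e["t"],cv2.COLOR_RGB2GRAY).astype(np.float32)[max(0,y-20):y+20,x-20:x+20]
    print(n,np.abs(A-B).mean().round(1),np.round(cv2.phaseCorrelate(A,B)[0],2))
E
```

```text
side OpenCV(4.12.0) /io/opencv/modules/video/src/ecc.cpp:589: error: (-7:Iterations do not converge) The algorithm stopped before its convergence. The correlation is going to be minimized. Images may be uncorrelated or non-overlapped in function 'findTransformECC'

top cc 0.978 centre shift [ 0.8  -0.16] rot deg 2.44 expected shift [0.8 0.9]Traceback (most recent call last):
  File "<stdin>", line 18, in <module>
    fid = stack.enter_context(open(os.fspath(file), "rb"))
                              ~~~~^^^^^^^^^^^^^^^^^^^^^^^
FileNotFoundError: [Errno 2] No such file or directory: 'sidec.npy'
```

In the top view the wheel centre shifted about 1 px in +x relative to the prediction, which could be a slight lean. I'll look at it from right above with the wrist camera.

```bash
python3 -m jog '[{"delta_pos":[0.2,0.4,0.1],"twist":[0,0,-1],"fingers":91},{"delta_pos":[0.2,0.4,0.2],"twist":[0,0,-1],"fingers":91},{"delta_pos":[0.2,0.4,0],"twist":[0,0,-1],"fingers":91},{"delta_pos":[0.2,0.4,0],"twist":[0,0,-1],"fingers":91},{"delta_pos":[0.2,0.4,0],"twist":[0,0,-1],"fingers":91},{"delta_pos":[0.2,0.4,0],"twist":[0,0,-1],"fingers":91},{"delta_pos":[0.2,0.4,0],"twist":[0,0,-1],"fingers":91},{"delta_pos":[0.2,0.4,0],"twist":[0,0,-1],"fingers":91}]'
python3 -m jog '[{"delta_pos":[0.2,0.4,0],"twist":[0,0,-1],"fingers":91},{"delta_pos":[0.2,0.4,0],"twist":[0,0,-1],"fingers":91},{"delta_pos":[0.2,0.2,0],"twist":[0,0,-1],"fingers":91},{"delta_pos":[0.1,0,0],"twist":[0,0,-1],"fingers":91},{"delta_pos":[0,0,0],"twist":[0,0,-0.5],"fingers":91},{"delta_pos":[0,0,0],"twist":[0,0,0],"fingers":91},{"delta_pos":[0,0,0],"twist":[0,0,0],"fingers":91}]'
python3 - <<'E'
from h import *
w=cam("wrist"); np.savez("w31.npz",c=w["color"],T=w["T"]); s=cam("side");t=cam("top"); np.savez("v31.npz",s=s["color"],t=t["color"])
M=Rr.from_euler("xyz",w["s"]["tool_rot"]).as_matrix(); print(w["s"]["time"],w["s"]["tool_pos"],np.degrees(np.arctan2(M[1,1],M[0,1])))
P=[[.5376,.1061,.158],[.5376,.1061,.128],[.5376,.1061,.085],[.5376,.1061,.075]]
q=proj(w,P); print(q.round(1))
c=w["color"].astype(int); y=int(q[0][1])
for yy in range(y-25,y+40,8): print(yy,' '.join(f"{a[0]//10:d}/{a[0]-a[2]:d}" for a in c[yy,int(q[0][0])-36:int(q[0][0])+37:3]))
E
```

```text
time: 44.35
tool_pos: [0.5033, 0.0426, 0.3996]
tool_rot: [-2.417, 1.57, 2.954]
contact_force: [0.1, 0.6, 0.3]
opening: 0.0913
time: 45.05
tool_pos: [0.5378, 0.0917, 0.3996]
tool_rot: [-1.674, 1.57, -3.051]
contact_force: [-0.7, 0.5, 0.4]
opening: 0.0914
45.05 [0.53777451 0.09169315 0.39961863] 11.093787492609229
[[262.4 192. ]
 [261.7 181.3]
 [261.  169.5]
 [260.8 167.2]]
167 11/70 11/71 11/71 10/66 11/43 17/-1 12/-1 12/4 15/-1 17/-2 17/-1 17/0 17/0 17/-1 17/0 17/-2 17/0 16/-1 9/1 16/-1 23/1 24/1 24/1 24/2 24/1
175 11/70 11/71 11/67 8/55 9/18 20/-3 12/1 12/3 15/0 16/-1 16/-1 16/-1 16/-1 16/-2 17/-1 17/-1 17/-1 16/0 9/0 19/-2 15/5 7/37 8/40 8/43 8/44
183 11/70 11/69 10/65 7/41 9/17 20/-2 12/-1 12/5 14/-1 15/-1 15/-1 15/-1 16/-1 16/-1 16/-1 16/-1 16/-1 15/-1 9/0 20/-2 16/7 7/40 8/44 8/43 8/45
191 11/73 10/68 8/47 7/41 9/25 21/-2 12/2 12/6 13/0 14/0 14/-1 14/-1 14/1 14/-1 14/-2 14/0 14/-1 14/-1 9/0 21/-1 14/22 9/50 9/50 12/72 11/65
199 11/72 10/66 7/42 7/43 8/35 19/-3 7/29 9/20 12/0 12/-1 12/0 12/0 13/-1 13/-1 13/-2 13/1 13/0 12/0 9/15 20/-2 14/43 12/76 12/75 12/78 12/73
207 10/69 7/46 7/45 7/45 7/45 7/44 7/43 7/22 10/1 10/-1 11/1 11/1 11/0 11/1 11/0 11/1 11/1 11/1 11/63 10/63 12/77 12/78 12/78 12/77 11/72
215 8/57 7/46 7/45 7/45 7/46 7/45 7/46 7/29 8/2 8/1 8/0 8/2 8/1 8/1 9/2 9/2 9/3 8/16 10/66 11/71 12/80 12/78 12/80 12/74 11/74
223 7/46 7/45 7/46 7/44 7/42 7/45 7/46 7/46 7/43 7/35 7/41 9/53 9/51 10/58 10/58 10/56 10/63 10/68 10/70 12/78 12/78 12/82 12/77 11/72 11/74
231 7/45 7/45 7/45 6/44 7/43 7/45 7/46 7/47 7/46 7/44 10/67 10/66 10/64 11/72 10/69 10/66 10/68 10/68 11/76 12/76 12/79 12/78 11/73 11/75 11/75
```

From above, the wheel's tread is centred at column 263.5 against an expected 262.4, which is 0.7 mm off at the wheel top. The cheeks are centred to 0.2 px and the tread edges run straight down the image (yaw 11.1° against the cart's 10.8°). So it is upright and aligned. One last check that nothing else moved, then I hand in.

```bash
python3 - <<'E'
from h import *
z=np.load("v0.npz"); e=np.load("v30.npz")
for n,(x,y) in {"jar":(137,162),"bowl":(123,265),"wrench":(288,125),"screwdriver":(350,136),"swivel":(362,185),"fitted":(150,68)}.items():
    f=lambda q:cv2.cvtColor(q,cv2.COLOR_RGB2GRAY).astype(np.float32)[max(0,y-20):y+20,x-20:x+20]
    print(n,np.abs(f(z["t"])-f(e["t"])).mean().round(1),np.round(cv2.phaseCorrelate(f(z["t"]),f(e["t"]))[0],2))
for n,(x,y) in {"jar":(210,147),"bowl":(143,183),"wrench":(319,199),"screwdriver":(345,231),"swivel":(327,254)}.items():
    f=lambda q:cv2.cvtColor(q,cv2.COLOR_RGB2GRAY).astype(np.float32)[max(0,y-20):y+20,x-20:x+20]
    print("side",n,np.abs(f(z["s"])-f(e["s"])).mean().round(1),np.round(cv2.phaseCorrelate(f(z["s"]),f(e["s"]))[0],2))
o=observe(); print(o["time"],o["contact_force"],o["tool_pos"])
print(hand_in())
E
```

```text
jar 7.6 [-0.    0.08]
bowl 9.2 [ 0.01 -0.03]
wrench 7.9 [0.06 0.02]
screwdriver 7.5 [-0.03 -0.03]
swivel 9.6 [ 0.05 -0.03]
fitted 7.9 [-0.02  0.03]
side jar 19.5 [-0.3   0.04]
side bowl 1.1 [ 0.01 -0.06]
side wrench 1.1 [0.06 0.02]
side screwdriver 1.1 [0.02 0.  ]
side swivel 1.0 [0.07 0.05]
45.2 [-0.15539746 -0.31632652  0.12294755] [0.53762094 0.09153289 0.39984778]
the job is handed in; nothing more can be done
None
```

I set the fixed caster in the empty socket, let go, tapped it in with the mallet until it stopped going deeper, and stood the mallet back on the table. I handed in at 45.2 s; no verdict was reported.

**Setting:** The shank went into the seal at about 4.4 N with almost no side force. The caster stood upright on its own after release.

**Tapping:** I held the mallet by its head and pressed slowly instead of swinging it.
- Taps one and two reached about 26 N in total, counting the mallet's weight. Tap three was taken to about 28 N, above the 25 N asked but under the 30 N and 35 N limits.
- At each restart the wheel was still where the last tap left it. The last 3 N on tap three moved it only about 0.05 mm.
- The collar ends about 10 mm above the rim.
- The mallet touched the table at the same height as when I picked it up, so it had not slipped in the grip.

**Last checks:**
- Seen from above, the wheel top is 0.7 mm off its axis and the wheel's direction agrees with the cart's to within about a degree.
- The mallet stands about 5 mm from where it started.
- In the top view the jar, bowl, wrench, screwdriver, swivel caster and fitted fixed caster moved less than 0.1 pixel. The side view agreed except for the jar (0.3 px), which the caster now partly hides there.

**Checks that disagreed or failed:**
- Image matching in the top view put the wheel about 1 pixel (2.4 mm) further forward (+x) than expected and turned 2.4°, which could mean a slight lean. The closer wrist view limits any lean to a degree or two.
- The same matching in the side view did not converge.
- The mallet's top measured 69 to 72 mm high against the stated 78 mm, because its dark rim was counted with the face.
- The bush spread was not measured, so the lock is inferred from force and depth.

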